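Kit one turbocharger: good parts into their nests, rejects left on the bench

ROBOT

A 6-joint arm with a two-finger parallel gripper is mounted at the origin on the work surface. World frame = base frame: x ahead of the robot, y to its left, z up, the work surface at z = 0. Lengths are in m, angles in rad, forces in N, time in s.
With the tool pointing down it reaches from about 0.325 to 1 m from the base axis. Payload 5.1 kg.
Tool frame: the origin (TCP) lies at the very end of the fingers, on their centre line; the grasp point (between the pads) lies 19 mm behind it (bot.grip_point_offset is the distance from the TCP to the grasp point, in m); x points along the fingers, y is the direction in which the jaws open and shut, and the axes are right-handed (so a half turn about x gives the same grasp; the last joint's range is limited). The gripper opens to 85 mm and grips with 20 to 120 N. Pads are 22 mm wide; open, the fingers measure 114 mm over their backs; the gripper's body (76 mm by 85 mm) begins 54 mm behind the grasp point. The pads swing forward as they close: fully open they stand 13 mm farther back than shut.
Start: joints at [-1.416, 0.124, 1.65, -0, 1.367, -0.083], TCP at [0.153, -0.632, 0.231] pointing down, gripper open.
Joint ranges: [-2.61, 2.61], [-1.02, 2.33], [0.03, 2.71], [-1.35, 4.49], [0.32, 2.68], [-2.91, 2.91]. Speed limits (rad/s): [2.57, 2.57, 3.14, 3.14, 3.14, 3.14].

INTERFACE

Orientations are given as [roll, pitch, yaw] about the fixed x, y, z axes, in that order (R = Rz(yaw) Ry(pitch) Rx(roll)).
In Python, from cell import bot gives the robot as it stands.
- The arm moves only by the tool play_rows, never from a script. Its argument "deltas" is a list of rows, each a list of 4 numbers: the shift along the tool's x, y, z in units of 250 mm (1.0 is 250 mm), then the turn about the tool's x in units of pi/2 rad (1.0 is pi/2 rad). A call has 1 to 12 rows; each row is the pose to reach, as a shift and turn from the pose measured when the call began, along the tool's axes at that moment; what a row does not reach only later rows make up. A row lasts 1/12 s, in which the tool goes at most 41.7 mm and 7.16 degrees, less where a joint would pass 70% of its speed; a pose out of reach is approached as far as the arm can. A call with a number of a shift or a turn outside -1 to 1 is refused whole. A call with a gripper value outside its range is refused whole. "jaw" is the gripper command: -1 is shut, 1 is fully open, values between are in proportion, set as the call begins (left out, the last holds). The fingers move at their own pace and stop on an object; "grip_force" is the grip in N (left out, the last holds). Time passes only in rows, so rows that repeat a pose let the fingers close. It gives the time, the measured TCP pose, the force and the opening at its end, in the units of the state.
- bot.sense(): the state, without advancing time (a new reading comes with each control period).
- bot.read_camera(name): name is "scene" or "top" or "wrist"; returns a dict with "pixels" (420x560x3 uint8, blue, green, red), "intrinsics" (3x3 intrinsics, pixels), "position" and "attitude" of the camera in the world; the wrist camera has in their place "tool_from_camera" (4x4, takes a point from camera to tool coordinates, whose origin is the TCP and whose axes are the tool frame's). Camera axes: x right, y down, z forward; pixel columns grow to the right and rows downward; lengths in m; the calibration is good to about 2 mm. A picture is of the moment at which its call begins: read the wrist's pose just before it. There is no depth.
- bot.hand_in(): hands the job in, once; it reports no verdict.
Trained networks look in a picture, given as the dict that the camera call returned (one of the last four; its "shot" number tells which), for a name from the list of things; names that differ only in an ending like _2 or _b are one class to them, and where a whole thing is asked for, a point or a joint stands for the part that bears it (a point fixed in the world has none). Each returns a list of dicts, best first, with "conf" (0 to 1); they miss things now and then, are a little off and sometimes report something else, mostly with a low value. They report only what shows in the picture. A call takes as long as a camera call. They do not tell look-alikes from the thing itself.
- bot.search_frame(target, picture): "xy" ([column, row] in pixels, amid what is visible of it).
- bot.outline_of(target, picture): "region" (420x560 bool, what is visible of it) and "xy" ([column, row] in pixels, amid what is visible of it).
The state is a dict: "time_s": time; "joints": joint angles; "joint_vel": joint speeds; "tau": joint torques, N m; "ee_pos": TCP position; "ee_rot": TCP orientation; "contact_force": force on the tool from outside, world axes, zero at the start; "wrist_torque": the same for the moment, N m; "grip_width": opening from 0.0 (shut) to 1.0 (fully open).
Only numpy, scipy, OpenCV 4.12 (cv2) and the standard library are available. Lean on these libraries where they do the work, as an engineer would, in place of code of your own. Each camera call takes 0.05 s, during which the arm holds its last target.

TASK

Make up the rebuild kit in the blue tray: stand the unpainted compressor wheel in the white nest, the shaft-and-wheel (shaft up) in the black nest and the unpainted brass bush in the yellow nest, and lay the oil flange, stub up, in the green oblong nest, each right down on the floor of its pocket. The wheel and the bush marked with red paint are rejects: leave them where they lie. Set the parts down gently, do not drop them.

Things in the scene. Friction and masses are not known exactly. Their poses are not given: they have to be found in the camera images.
- compressor_wheel: bright aluminium compressor wheel standing nose up: thin back disc 60 mm across at the bottom, above it a ring of curved blades 42 mm across (a straight grip from 4 to 33 mm height), bare metal nose 17 mm across, 37 mm high overall, about 0.12 kg. Origin: centre of its underside, z up along its axis.
- turbine_shaft: shaft-and-wheel standing on its wheel: dark iron turbine wheel 50 mm across and 24 mm high, bright steel shaft rising from it, 18 mm thick up to 30 mm height, 13 mm thick from 30 to 74 mm height (grip here), 9 mm thick on to the tip at 90 mm; about 0.35 kg. Origin: centre of its underside, z up along the shaft.
- bearing_bush: plain yellow-brass bearing bush standing upright: tube 34 mm across, 40 mm high, bore 18 mm, no paint; about 0.2 kg. Origin: centre of its underside, z up along its axis.
- oil_flange: bright steel oil flange lying flat: oblong plate 64 x 38 x 8 mm with two dark bolt holes and an upright pipe stub 20 mm across in its middle, 44 mm high overall; about 0.18 kg. Origin: centre of the plate's underside, x along the plate's long side, z up.
- reject_wheel: reject: the same compressor wheel (60 mm disc, 37 mm high), but with red paint on its nose and blade tips. Stays where it lies. Origin as compressor_wheel.
- reject_bush: reject: the same bearing bush (34 mm across, 40 mm high), but its upper part and end face are painted red. Stays where it lies. Origin as bearing_bush.
- nest_white: White nest block, 100 x 100 mm, top 10 mm above its origin; in it a round pocket 78 mm across, 10 mm deep, grey floor: place of the compressor wheel. Four lie 2 x 2, 105 mm apart, in any order, in a fixed blue tray (222 mm square, rim 30 mm high), left or right of the parts; a 70 mm high bin on the other side. Origin: centre of the pocket floor, 13 mm above the table; z up.
- nest_black: Black nest block, 100 x 100 mm, top 10 mm above its origin; in it a round pocket 68 mm across, 10 mm deep, grey floor: place of the shaft-and-wheel. Four lie 2 x 2, 105 mm apart, in any order, in a fixed blue tray (222 mm square, rim 30 mm high), left or right of the parts; a 70 mm high bin on the other side. Origin: centre of the pocket floor, 13 mm above the table; z up.
- nest_yellow: Yellow nest block, 100 x 100 mm, top 10 mm above its origin; in it a round pocket 52 mm across, 10 mm deep, grey floor: place of the bearing bush. Four lie 2 x 2, 105 mm apart, in any order, in a fixed blue tray (222 mm square, rim 30 mm high), left or right of the parts; a 70 mm high bin on the other side. Origin: centre of the pocket floor, 13 mm above the table; z up.
- nest_green: Green nest block, 100 x 100 mm, top 10 mm above its origin; in it an oblong pocket 82 x 56 mm, 10 mm deep, grey floor: place of the oil flange. Four lie 2 x 2, 105 mm apart, in any order, in a fixed blue tray (222 mm square, rim 30 mm high), left or right of the parts; a 70 mm high bin on the other side. Origin: centre of the pocket floor, 13 mm above the table; z up; x along its long side.
There are look-alikes about, which are no part of the job. What is shaped like the oil_flange but purple or turquoise is not meant.

How it is judged:
At the end, for the whole second after the job is handed in: Wheel in white, shaft in black, bush in yellow, flange in green nest: each within 14 mm of the pocket centre, underside within 4 mm of its floor, upright within 0.1 rad, released, at rest (under 0.02 m/s); both red rejects within 20 mm of where they lay (horizontal distance between compressor_wheel and nest_white below 0.014 m and z of compressor_wheel in the frame of nest_white between -0.004 and 0.004 m and angle between each of compressor_wheel, turbine_shaft, bearing_bush, oil_flange's own z axis and vertical below 0.1 rad and linear speed of each of compressor_wheel, turbine_shaft, bearing_bush, oil_flange below 0.02 m/s and horizontal distance between turbine_shaft and nest_black below 0.014 m and z of turbine_shaft in the frame of nest_black between -0.004 and 0.004 m and horizontal distance between bearing_bush and nest_yellow below 0.014 m and z of bearing_bush in the frame of nest_yellow between -0.004 and 0.004 m and horizontal distance between oil_flange and nest_green below 0.014 m and z of oil_flange in the frame of nest_green between -0.004 and 0.004 m and distance of each of reject_wheel, reject_bush from where it was at the start of the episode below 0.02 m); the robot touches nothing.
It fails at once if a red-marked reject is shifted more than 20 mm from where it lay (distance of any of reject_wheel, reject_bush from where it was at the start of the episode above 0.02 m).
It fails at once if a kit part is dropped or flung: it moves faster than 0.6 m/s with no finger on it (a fall of about 20 mm) ((contact force between the fingers and compressor_wheel below 0.1 N and linear speed of compressor_wheel above 0.6 m/s) or (contact force between the fingers and turbine_shaft below 0.1 N and linear speed of turbine_shaft above 0.6 m/s) or (contact force between the fingers and bearing_bush below 0.1 N and linear speed of bearing_bush above 0.6 m/s) or (contact force between the fingers and oil_flange below 0.1 N and linear speed of oil_flange above 0.6 m/s)).
It also fails if it takes over 104 s, if anything falls off the work surface, if the arm or the gripper's body presses on something with over 40 N, if the wrist force passes 120 N, or if a joint passes its speed limit or range.

## Working session

There is one attempt and no reset: what is moved stays moved. The work goes in short steps, Python scripts to look and compute and a tool call to move; the robot and the scene stay as the last step left them, time stands still between calls to the robot, and variables do not carry over. Pictures are saved under pics/ and viewed, and the job is handed in when it is done.

Besides the shell and the picture viewer there is one more tool, called after "Emit:" by a JSON object that holds its "op" and its "data". play_rows: Moves the arm, as the interface text tells. Shifts and turns lie within -1 to 1; 1 stands for 250 mm of shift or pi/2 rad of turn. Its arguments: {"type":"object","properties":{"deltas":{"type":"array"},"jaw":{"type":"number"},"grip_force":{"type":"number"}},"required":["deltas"]}

```bash
ls; mkdir -p pics; python3 - <<'E'
from cell import bot
import cv2,numpy as np
s=bot.sense(); print({k:np.round(v,3).tolist() for k,v in s.items()}, bot.grip_point_offset)
for n in ["scene","top","wrist"]:
    p=bot.read_camera(n); cv2.imwrite(f"pics/{n}0.png",p["pixels"])
    print(n,{k:(np.round(v,4).tolist() if k!="shot" else v) for k,v in p.items() if k!="pixels"})
E
```

```text
pics
{'time_s': 0.0, 'joints': [-1.416, 0.125, 1.652, -0.0, 1.368, -0.083], 'joint_vel': [-0.001, -0.0, 0.001, -0.0, -0.0, 0.0], 'tau': [0.002, -42.361, -36.545, -0.0, 0.007, 0.0], 'ee_pos': [0.153, -0.631, 0.23], 'ee_rot': [-1.644, 1.569, 1.735], 'contact_force': [0.434, -0.202, -0.419], 'wrist_torque': [0.007, -0.017, -0.019], 'grip_width': 0.997} 0.0187
scene {'intrinsics': [[387.7491, 0.0, 284.5095], [0.0, 387.7491, 207.578], [0.0, 0.0, 1.0]], 'position': [1.112, -0.2931, 0.6486], 'attitude': [-2.3027, -0.0039, 1.1356], 'shot': 1}
top {'intrinsics': [[473.3668, 0.0, 286.8742], [0.0, 473.3668, 202.0179], [0.0, 0.0, 1.0]], 'position': [0.4051, 0.007, 1.2801], 'attitude': [-3.047, -0.0121, -1.5588], 'shot': 2}
wrist {'intrinsics': [[343.8295, 0.0, 276.3485], [0.0, 343.8295, 211.9002], [0.0, 0.0, 1.0]], 'tool_from_camera': [[-0.0008, -0.3106, 0.9505, -0.1416], [1.0, -0.0017, 0.0003, 0.0014], [0.0015, 0.9505, 0.3106, -0.0795], [0.0, 0.0, 0.0, 1.0]], 'shot': 3}
```

View pics/scene0.png

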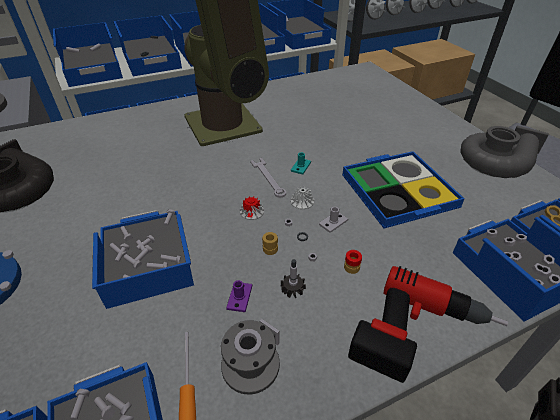

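View pics/top0.png

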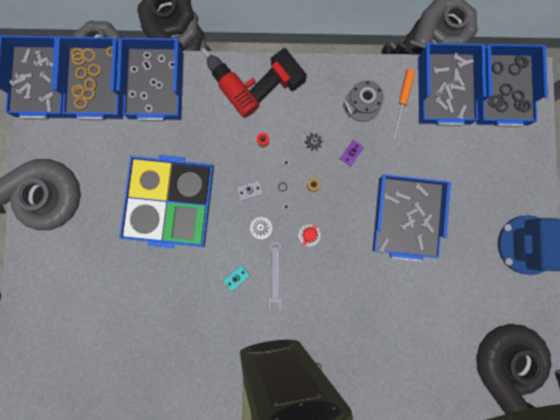

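View pics/wrist0.png

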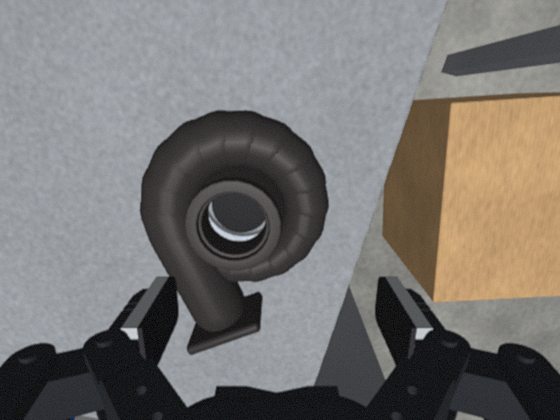

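```bash
cat > h.py <<'E'
from cell import bot
import cv2,numpy as np
from scipy.spatial.transform import Rotation as Ro
def cam(name):
    s=bot.sense(); p=bot.read_camera(name)
    if name=="wrist":
        T=np.eye(4);T[:3,:3]=Ro.from_euler('xyz',s['ee_rot']).as_matrix();T[:3,3]=s['ee_pos']
        M=T@p['tool_from_camera'];p['R'],p['t']=M[:3,:3],M[:3,3]
    else:
        p['R']=Ro.from_euler('xyz',p['attitude']).as_matrix();p['t']=np.array(p['position'])
    return p
def w(p,uv,z):
    d=p['R']@np.linalg.inv(p['intrinsics'])@np.array([uv[0],uv[1],1.]);t=p['t'];return t+d*(z-t[2])/d[2]
def pr(p,X):
    c=p['R'].T@(np.asarray(X)-p['t']);q=p['intrinsics']@c;return q[:2]/q[2]
def crop(p,name,c,r=60,k=6):
    c=np.round(c).astype(int);im=p['pixels'][max(0,c[1]-r):c[1]+r,max(0,c[0]-r):c[0]+r]
    cv2.imwrite('pics/'+name,cv2.resize(im,None,fx=k,fy=k,interpolation=cv2.INTER_CUBIC))
E
python3 - <<'E'
from h import *
H=dict(compressor_wheel=.02,turbine_shaft=.024,bearing_bush=.04,oil_flange=.01,reject_wheel=.02,reject_bush=.04,nest_white=.018,nest_black=.018,nest_yellow=.018,nest_green=.018)
T=cam("top");
for n,z in H.items():
    for d in bot.outline_of(n,T):
        if d['conf']<.2: continue
        print("top",n,round(d['conf'],2),np.round(d['xy'],1),d['region'].sum(),np.round(w(T,d['xy'],z)[:2],3))
S=cam("scene")
for n,z in H.items():
    for d in bot.outline_of(n,S):
        if d['conf']<.2: continue
        print("scene",n,round(d['conf'],2),np.round(d['xy'],1),d['region'].sum(),np.round(w(S,d['xy'],z)[:2],3))
crop(T,'t1.png',(285,190),65,6); crop(T,'t2.png',(168,200),55,7)
E
```

```text
top compressor_wheel 0.94 [259.3 229.2] 362 [0.451 0.066]
top turbine_shaft 0.78 [313.3 142.7] 234 [ 0.686 -0.076]
top turbine_shaft 0.3 [308.3 236.3] 368 [ 0.434 -0.065]
top bearing_bush 0.66 [311.2 185.3] 133 [ 0.568 -0.07 ]
top oil_flange 0.91 [249.8 190.7] 303 [0.555 0.093]
top oil_flange 0.86 [235.6 279.7] 394 [0.317 0.126]
top oil_flange 0.84 [349.9 154.1] 359 [ 0.659 -0.177]
top oil_flange 0.7 [311.3 234.5] 402 [ 0.439 -0.073]
top reject_wheel 0.6 [312.6 234.4] 366 [ 0.439 -0.076]
top nest_white 0.75 [143.1 223.3] 1478 [0.463 0.375]
top nest_black 0.96 [186.8 182.5] 1445 [0.574 0.262]
top nest_yellow 0.58 [150.7 182.3] 1527 [0.573 0.359]
top nest_green 0.73 [185.3 221.1] 1436 [0.47  0.263]
scene compressor_wheel 0.85 [301.8 201.1] 353 [0.475 0.053]
scene turbine_shaft 0.6 [294.4 281.5] 515 [ 0.69  -0.073]
scene bearing_bush 0.71 [349.7 258.3] 340 [0.696 0.051]
scene bearing_bush 0.54 [269.5 241.4] 316 [ 0.584 -0.08 ]
scene oil_flange 0.91 [334. 222.] 387 [0.564 0.094]
scene oil_flange 0.68 [300.2 165. ] 261 [0.325 0.124]
scene oil_flange 0.67 [237.4 295.3] 537 [ 0.664 -0.184]
scene reject_wheel 0.98 [252.3 207.4] 434 [ 0.445 -0.067]
scene reject_bush 0.56 [352.3 261.4] 332 [0.705 0.051]
scene nest_white 0.63 [405.  168.1] 826 [0.468 0.375]
scene nest_black 0.66 [391.2 203.5] 1090 [0.573 0.25 ]
scene nest_yellow 0.88 [430.1 192.5] 994 [0.579 0.367]
scene nest_green 0.89 [373.8 179.1] 871 [0.473 0.268]
```

View pics/t1.png

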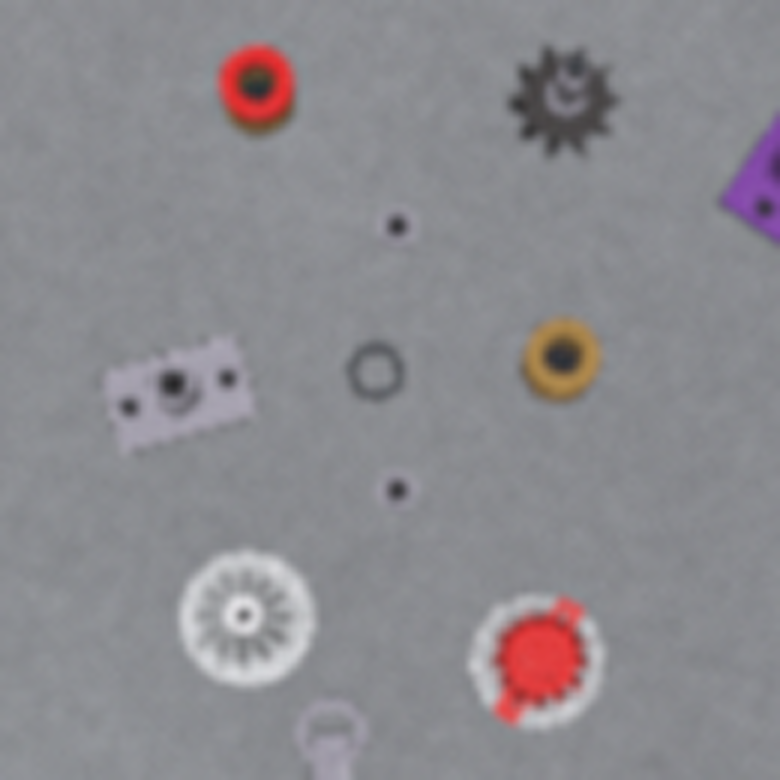

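View pics/t2.png

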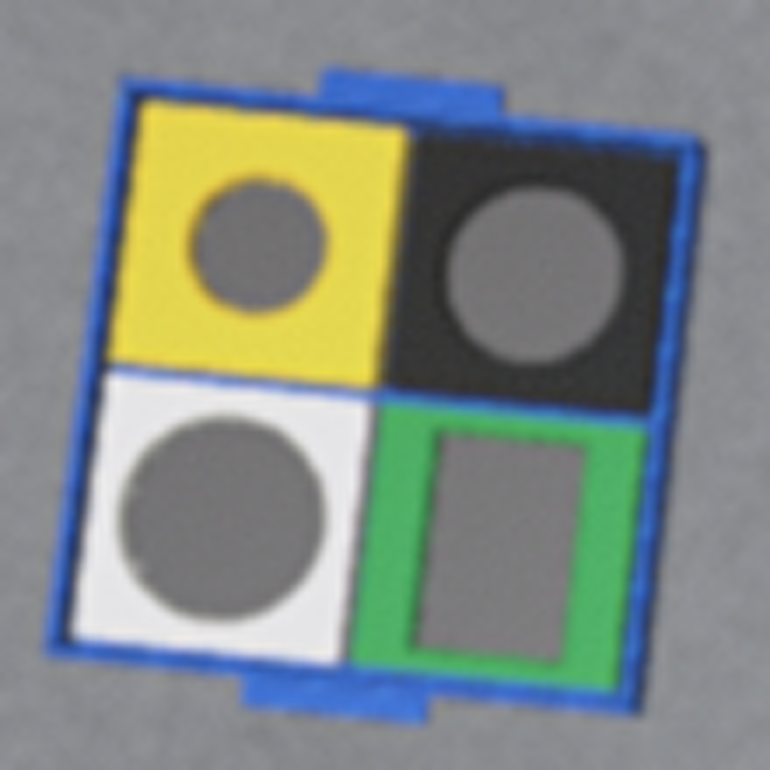

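```bash
python3 - <<'E'
from h import *
T=cam("top");S=cam("scene")
P=dict(wheel=(261.3,228.2,.002),bush=(313.7,184.7,.04),shaft=(314,141.7,.02),flange=(249.6,190.4,.008),stub=(248.8,188.7,.044),rejw=(309.6,235.2,.002),rejb=(262.8,139.5,.04),
 yellow=(149.9,179.7,.023),black=(189.6,184.1,.023),white=(144.7,218.9,.023),green=(184.4,223.1,.023))
for n,(u,v,z) in P.items():
    X=w(T,(u,v),z); print(n,np.round(X,4),"scene px",np.round(pr(S,X),1))
f=lambda a,b,z:(w(T,b,z)-w(T,a,z))[:2]
d=f((220+129/6,125+406/6),(220+228/6,125+378/6),.008);print('flange axis',np.degrees(np.arctan2(d[1],d[0])),np.linalg.norm(d))
d=f((113+440/7,145+430/7),(113+412/7,145+650/7),.023);print('green axis',np.degrees(np.arctan2(d[1],d[0])),np.linalg.norm(d))
s=bot.sense();print(Ro.from_euler('xyz',s['ee_rot']).as_matrix().round(3),s['ee_pos'])
crop(S,'s1.png',(310,225),65,6); crop(S,'s2.png',(403,185),55,7)
E
```

```text
wheel [0.4548 0.0611 0.002 ] scene px [300.8 200.9]
bush [ 0.5699 -0.077   0.04  ] scene px [268.4 236.7]
shaft [ 0.69   -0.0783  0.02  ] scene px [291.7 283.6]
flange [0.5562 0.0942 0.008 ] scene px [332.5 220.5]
stub [0.5564 0.0939 0.044 ] scene px [333.7 209.4]
rejw [ 0.4375 -0.0694  0.002 ] scene px [250.5 211.2]
rejb [0.6894 0.0595 0.04  ] scene px [351.7 254.7]
yellow [0.5796 0.3597 0.023 ] scene px [428.5 191.7]
black [0.5692 0.2536 0.023 ] scene px [391.7 200.8]
white [0.4747 0.3693 0.023 ] scene px [405.4 168.5]
green [0.4649 0.264  0.023 ] scene px [371.1 176.3]
flange axis -73.29355455720805 0.046269721618181985
green axis 174.73177898461168 0.08376607684962527
[[-0.     0.236 -0.972]
 [-0.    -0.972 -0.236]
 [-1.     0.     0.   ]] [ 0.1530971  -0.63171617  0.23132066]
```

View pics/s1.png

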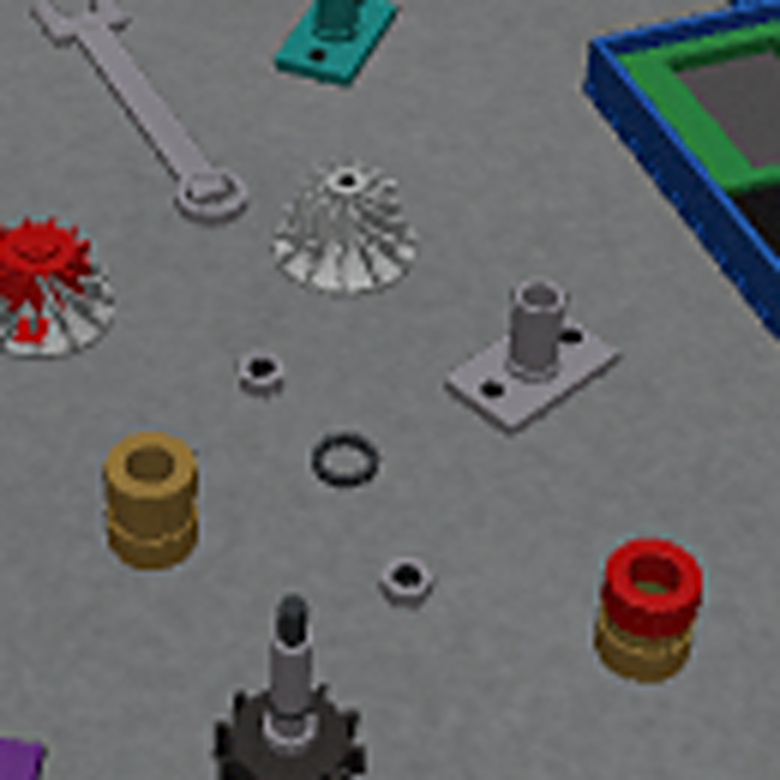

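View pics/s2.png

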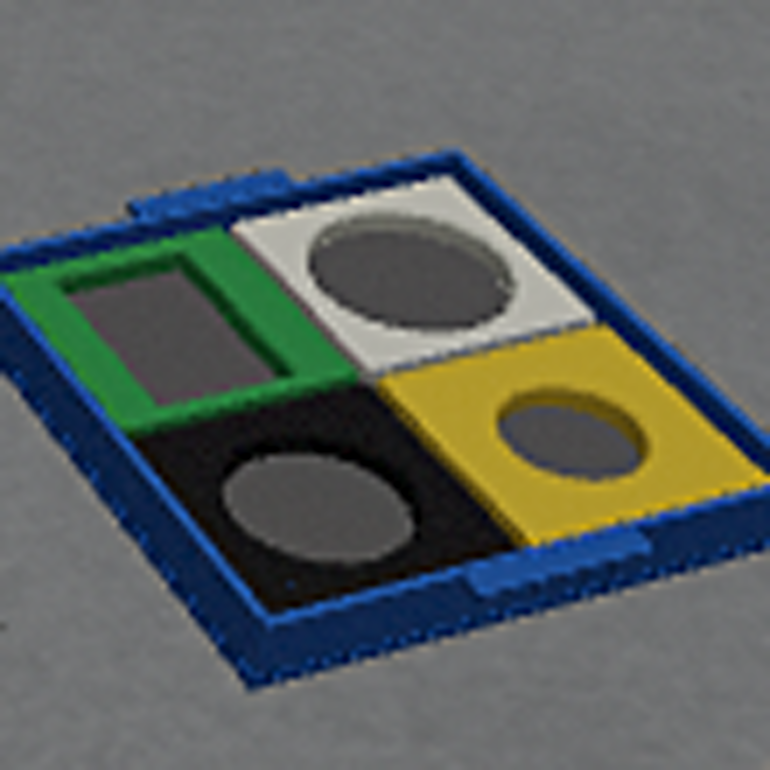

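```bash
cat >> h.py <<'E'
def to(x,y,z,turn=0.):
    s=bot.sense();R=Ro.from_euler('xyz',s['ee_rot']).as_matrix()
    d=R.T@(np.array([x,y,z])-s['ee_pos'])
    print('t',round(s['time_s'],2),'at',np.round(s['ee_pos'],4),'tool y ang',round(float(np.degrees(np.arctan2(R[1,1],R[0,1]))),1),'down',np.round(R[:,0],3),'j',np.round(s['joints'],2),'F',np.round(s['contact_force'],1),'w',round(float(s['grip_width']),3))
    print('units',np.round(d/.25,3),'turn',round(-turn/90,3),'dist mm',round(np.linalg.norm(d)*1e3))
E
python3 -c "
from h import *
to(.4548,.0611,.16)"
```

```text
t 1.35 at [ 0.1531 -0.6317  0.2313] tool y ang -76.4 down [-0. -0. -1.] j [-1.42  0.12  1.65 -0.    1.37 -0.08] F [0.1 0.5 0.3] w 1.003
units [ 0.285 -2.409 -1.826] turn -0.0 dist mm 759
```

Emit:
{"op": "play_rows", "data": {"deltas": [[0,-0.8,-0.61,0],[0,-0.8,-0.61,0],[0,-0.8,-0.61,0],[0,-0.8,-0.61,0],[0,-0.8,-0.61,0],[0,-0.8,-0.61,0],[0,-0.8,-0.61,0],[0,-0.8,-0.61,0]], "jaw": 1, "grip_force": 50}}

```text
time_s: 2.02
ee_pos: [0.255, -0.3999, 0.2317]
ee_rot: [1.718, 1.569, -1.182]
contact_force: [-0.2, 0.1, 0.1]
grip_width: 1.0
```

Emit:
{"op": "play_rows", "data": {"deltas": [[0,-0.8,-0.61,0],[0,-0.8,-0.61,0],[0,-0.8,-0.61,0],[0,-0.8,-0.61,0],[0,-0.8,-0.61,0],[0,-0.8,-0.61,0],[0,-0.8,-0.61,0],[0,-0.8,-0.61,0]]}}

```text
time_s: 2.68
ee_pos: [0.3563, -0.1684, 0.2319]
ee_rot: [1.81, 1.569, -1.086]
contact_force: [-0.1, -0.3, 0.4]
grip_width: 0.997
```

```bash
python3 -c "
from h import *
to(.4548,.0611,.16)"
```

```text
t 2.68 at [ 0.3563 -0.1684  0.2319] tool y ang -75.9 down [ 0.001 -0.002 -1.   ] j [-0.58 -0.49  2.18 -0.    1.45  0.75] F [-0.1 -0.3  0.4] w 0.997
units [ 0.286 -0.795 -0.605] turn -0.0 dist mm 260
```

Emit:
{"op": "play_rows", "data": {"deltas": [[0.2,-0.795,-0.605,0],[0.2,-0.795,-0.605,0],[0.2,-0.795,-0.605,0],[0.2,-0.795,-0.605,0],[0.2,-0.795,-0.605,0],[0.2,-0.795,-0.605,0],[0.2,-0.795,-0.605,0],[0.2,-0.795,-0.605,0],[0.2,-0.795,-0.605,0]]}}

```text
time_s: 3.43
ee_pos: [0.4553, 0.0594, 0.1813]
ee_rot: [1.347, 1.568, -1.55]
contact_force: [-0.0, 0.6, 0.0]
grip_width: 1.0
```

```bash
python3 -c "
from h import *
to(.4548,.0611,.008)
p=cam('wrist');cv2.imwrite('pics/w1.png',p['pixels'])
print(pr(p,[.4548,.0611,.002]),pr(p,[.4548,.0611,.037]),pr(p,[.5562,.0942,.044]))"
```

```text
t 3.43 at [0.4553 0.0594 0.1813] tool y ang -76.0 down [ 0.    -0.003 -1.   ] j [ 0.01 -0.28  2.11 -0.    1.31  1.34] F [-0.   0.6  0. ] w 1.0
units [ 0.693 -0.009 -0.   ] turn -0.0 dist mm 173
[272.40190077 186.75936768] [272.1101021 196.5740228] [261.04312315  61.66380785]
```

View pics/w1.png

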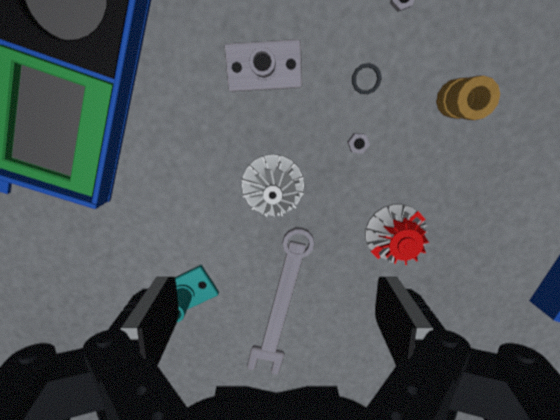

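Emit:
{"op": "play_rows", "data": {"deltas": [[0.17,-0.005,0,0],[0.34,-0.008,0,0],[0.51,-0.009,0,0],[0.6,-0.009,0,0],[0.66,-0.009,0,0],[0.7,-0.009,0,0],[0.704,-0.009,0,0],[0.704,-0.009,0,0],[0.704,-0.009,0,0]]}}

```text
time_s: 4.23
ee_pos: [0.4563, 0.06, 0.0072]
ee_rot: [2.27, 1.566, -0.63]
contact_force: [0.7, -0.1, 0.2]
grip_width: 1.003
```

```bash
python3 -c "
from h import *
to(.4548,.0611,.005)
p=cam('wrist');cv2.imwrite('pics/w2.png',p['pixels'])"
```

```text
t 4.23 at [0.4563 0.06   0.0072] tool y ang -76.2 down [ 0.004 -0.003 -1.   ] j [ 0.02 -0.04  2.23 -0.    0.94  1.35] F [ 0.7 -0.1  0.2] w 1.003
units [ 0.009 -0.006  0.005] turn -0.0 dist mm 3
```

View pics/w2.png

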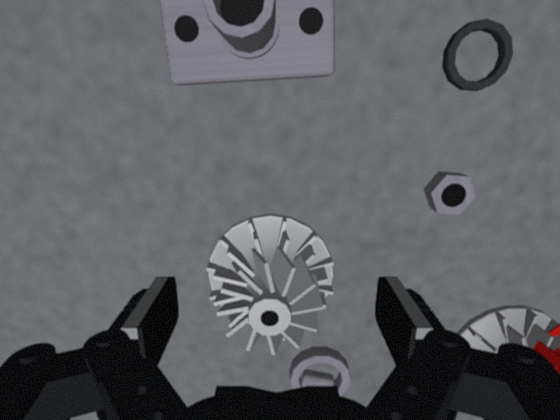

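```bash
python3 -c "
from h import *
p=cam('wrist');M=p['tool_from_camera'];p['R'],p['t']=M[:3,:3],M[:3,3]
for x in (0,-.006,-.013,-.02): print(x,[np.round(pr(p,[x,s*.0425,z]),0) for s in (-1,1) for z in (-.011,.011)])"
```

```text
0 [array([180., 259.]), array([184., 301.]), array([367., 258.]), array([363., 301.])]
-0.006 [array([176., 265.]), array([180., 308.]), array([371., 264.]), array([367., 308.])]
-0.013 [array([171., 272.]), array([176., 318.]), array([375., 272.]), array([371., 317.])]
-0.02 [array([166., 281.]), array([172., 328.]), array([380., 281.]), array([375., 327.])]
```

Emit:
{"op": "play_rows", "data": {"deltas": [[0.008,-0.006,0.005,0],[0.008,-0.006,0.005,0],[0.008,-0.006,0.005,0],[0.008,-0.006,0.005,0],[0.008,-0.006,0.005,0],[0.008,-0.006,0.005,0],[0.008,-0.006,0.005,0],[0.008,-0.006,0.005,0],[0.008,-0.006,0.005,0],[0.008,-0.006,0.005,0]], "jaw": -1, "grip_force": 50}}

```text
time_s: 5.17
ee_pos: [0.4554, 0.0617, 0.006]
ee_rot: [2.455, 1.565, -0.444]
contact_force: [0.3, 0.2, 5.5]
grip_width: 0.477
```

```bash
python3 -c "
from h import *
to(.4548,.0611,.005)
p=cam('wrist');cv2.imwrite('pics/w3.png',p['pixels'])"
```

```text
t 5.17 at [0.4554 0.0617 0.006 ] tool y ang -76.1 down [ 0.005 -0.003 -1.   ] j [ 0.02 -0.04  2.23 -0.    0.94  1.35] F [0.3 0.2 5.5] w 0.477
units [0.004 0.002 0.003] turn -0.0 dist mm 1
```

View pics/w3.png

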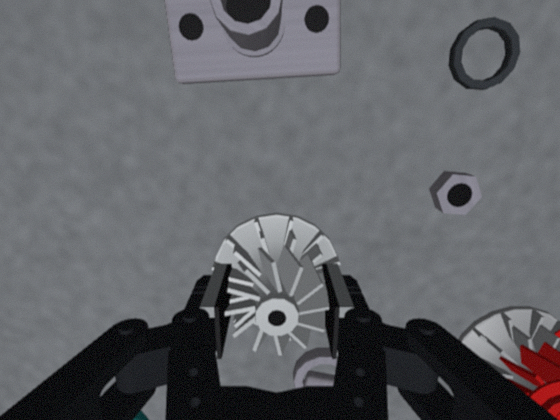

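Emit:
{"op": "play_rows", "data": {"deltas": [[-0.03,0,0,0],[-0.1,0,0,0],[-0.18,0,0,0],[-0.26,0,0,0],[-0.34,0,0,0],[-0.4,0,0,0],[-0.4,0,0,0]]}}

```text
time_s: 5.8
ee_pos: [0.457, 0.062, 0.1094]
ee_rot: [2.68, 1.559, -0.219]
contact_force: [0.7, 0.6, 0.0]
grip_width: 0.474
```

```bash
python3 -c "
from h import *
to(.4747,.3693,.1)
p=cam('wrist');cv2.imwrite('pics/w4.png',p['pixels'])"
```

```text
t 5.8 at [0.457  0.062  0.1094] tool y ang -76.1 down [ 0.012 -0.003 -1.   ] j [ 0.02 -0.2   2.18 -0.    1.15  1.35] F [0.7 0.6 0. ] w 0.474
units [ 0.035 -1.176 -0.364] turn -0.0 dist mm 308
```

View pics/w4.png

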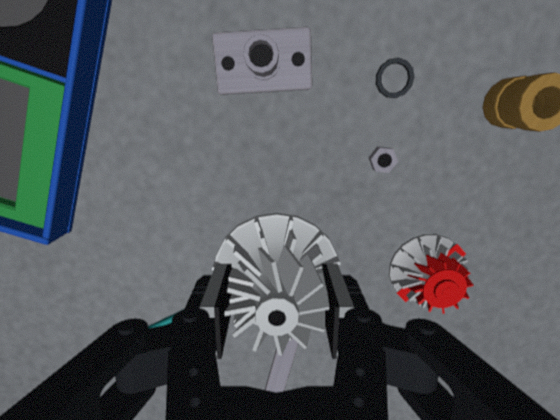

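Emit:
{"op": "play_rows", "data": {"deltas": [[0,-0.05,-0.015,0],[0,-0.14,-0.043,0],[0,-0.24,-0.074,0],[0,-0.34,-0.105,0],[0,-0.44,-0.136,0],[0,-0.54,-0.167,0],[0,-0.64,-0.198,0],[0,-0.74,-0.229,0],[0,-0.84,-0.26,0],[0,-0.94,-0.291,0],[0,-0.98,-0.303,0],[0,-0.98,-0.303,0]]}}

```text
time_s: 6.85
ee_pos: [0.4695, 0.3192, 0.1051]
ee_rot: [2.351, 1.563, -0.546]
contact_force: [-0.2, -0.0, -1.4]
grip_width: 0.476
```

```bash
python3 -c "
from h import *
to(.4747,.3693,.06)"
```

```text
t 6.85 at [0.4695 0.3192 0.1051] tool y ang -76.0 down [ 0.006 -0.004 -1.   ] j [ 0.51  0.06  1.95 -0.01  1.14  1.83] F [-0.2 -0.  -1.4] w 0.476
units [ 0.18  -0.19  -0.068] turn -0.0 dist mm 68
```

Emit:
{"op": "play_rows", "data": {"deltas": [[0.02,-0.06,-0.02,0],[0.05,-0.12,-0.04,0],[0.09,-0.17,-0.06,0],[0.13,-0.19,-0.068,0],[0.17,-0.19,-0.068,0],[0.18,-0.19,-0.068,0],[0.18,-0.19,-0.068,0]]}}

```text
time_s: 7.43
ee_pos: [0.4736, 0.3674, 0.0578]
ee_rot: [1.767, 1.564, -1.13]
contact_force: [0.5, 0.6, -1.5]
grip_width: 0.47
```

```bash
python3 -c "
from h import *
to(.4747,.3693,.0205)
p=cam('wrist');cv2.imwrite('pics/w5.png',p['pixels'])"
```

```text
t 7.43 at [0.4736 0.3674 0.0578] tool y ang -76.0 down [ 0.003 -0.006 -1.   ] j [ 0.57  0.18  1.9  -0.01  1.06  1.9 ] F [ 0.5  0.6 -1.5] w 0.47
units [ 0.149 -0.007 -0.006] turn -0.0 dist mm 37
```

View pics/w5.png

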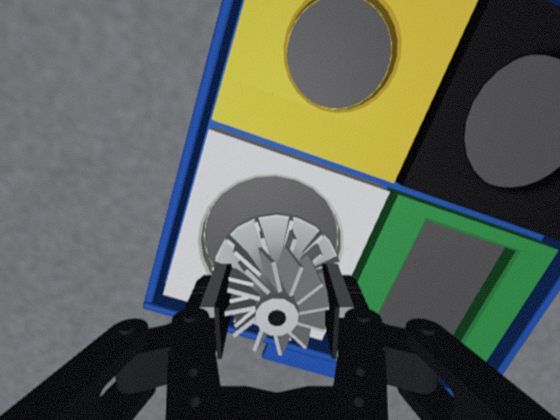

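Emit:
{"op": "play_rows", "data": {"deltas": [[0.04,-0.007,-0.006,0],[0.08,-0.007,-0.006,0],[0.115,-0.007,-0.006,0],[0.14,-0.007,-0.006,0],[0.148,-0.007,-0.006,0],[0.148,-0.007,-0.006,0],[0.148,-0.007,-0.006,0]]}}

```text
time_s: 8.07
ee_pos: [0.4755, 0.3698, 0.0218]
ee_rot: [2.023, 1.564, -0.875]
contact_force: [-0.4, -0.5, -0.4]
grip_width: 0.471
```

```bash
python3 -c "
from h import *
to(.4747,.3693,.0185)
p=cam('wrist');cv2.imwrite('pics/w6.png',p['pixels'])"
```

```text
t 8.07 at [0.4755 0.3698 0.0218] tool y ang -76.0 down [ 0.004 -0.005 -1.   ] j [ 0.58  0.24  1.9  -0.01  1.    1.91] F [-0.4 -0.5 -0.4] w 0.471
units [0.013 0.001 0.004] turn -0.0 dist mm 3
```

View pics/w6.png

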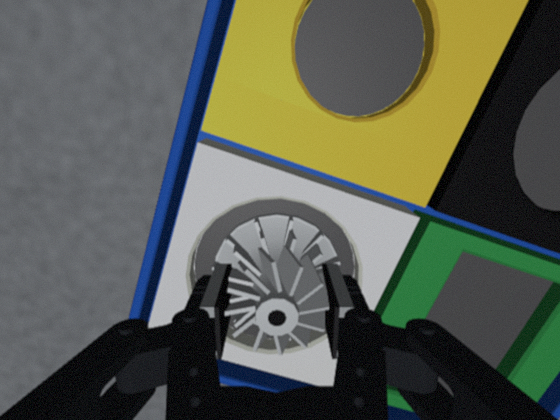

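Emit:
{"op": "play_rows", "data": {"deltas": [[0.005,0,0,0],[0.01,0,0,0],[0.013,0,0,0],[0.013,0,0,0],[0.013,0,0,0],[0.013,0,0,0]]}}

```text
time_s: 8.62
ee_pos: [0.4759, 0.3701, 0.0191]
ee_rot: [2.189, 1.564, -0.708]
contact_force: [0.1, 0.1, -0.7]
grip_width: 0.476
```

```bash
python3 -c "
from h import *
to(.4747,.3693,.0185)"
```

```text
t 8.62 at [0.4759 0.3701 0.0191] tool y ang -76.0 down [ 0.005 -0.005 -1.   ] j [ 0.58  0.24  1.9  -0.01  1.    1.91] F [ 0.1  0.1 -0.7] w 0.476
units [0.002 0.002 0.005] turn -0.0 dist mm 2
```

Emit:
{"op": "play_rows", "data": {"deltas": [[0.004,0,0,0],[0.006,0,0,0],[0.006,0,0,0],[0.006,0,0,0]]}}

```text
time_s: 8.95
ee_pos: [0.476, 0.3701, 0.0191]
ee_rot: [2.116, 1.564, -0.781]
contact_force: [-3.7, -3.2, 6.9]
grip_width: 0.475
```

Emit:
{"op": "play_rows", "data": {"deltas": [[0,0,0,0],[0,0,0,0],[0,0,0,0],[0,0,0,0],[0,0,0,0]], "jaw": 0.18}}

```text
time_s: 9.37
ee_pos: [0.4759, 0.37, 0.0188]
ee_rot: [2.059, 1.564, -0.838]
contact_force: [-0.3, 0.5, -1.0]
grip_width: 0.589
```

```bash
python3 -c "
from h import *
to(.4747,.3693,.1)
p=cam('wrist');cv2.imwrite('pics/w7.png',p['pixels'])"
```

```text
t 9.37 at [0.4759 0.37   0.0188] tool y ang -76.0 down [ 0.005 -0.005 -1.   ] j [ 0.58  0.24  1.9  -0.01  1.    1.91] F [-0.3  0.5 -1. ] w 0.589
units [-0.325  0.004  0.004] turn -0.0 dist mm 81
```

View pics/w7.png

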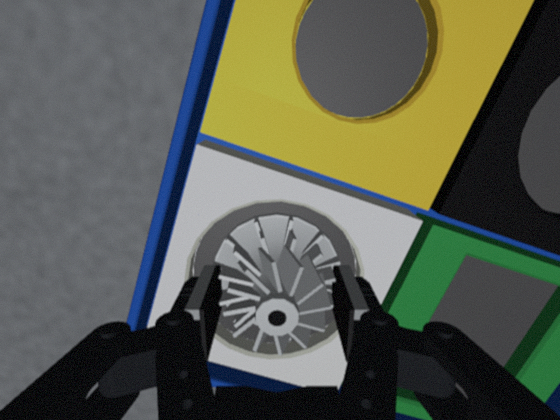

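Emit:
{"op": "play_rows", "data": {"deltas": [[-0.05,0,0,0],[-0.15,0,0,0],[-0.3,0,0,0],[-0.4,0,0,0],[-0.4,0,0,0],[-0.4,0,0,0]]}}

```text
time_s: 9.92
ee_pos: [0.477, 0.3716, 0.1225]
ee_rot: [2.697, 1.561, -0.201]
contact_force: [-0.7, 0.4, -0.5]
grip_width: 0.587
```

```bash
python3 -c "
from h import *
to(.5699,-.077,.12)
p=cam('wrist');cv2.imwrite('pics/w8.png',p['pixels'])
print([np.round(pr(p,q)) for q in ([.4747,.3693,.013],[.4747,.3693,.05],[.5796,.3597,.023])])"
```

```text
t 9.92 at [0.477  0.3716 0.1225] tool y ang -76.0 down [ 0.01  -0.002 -1.   ] j [ 0.58  0.11  1.85 -0.01  1.17  1.91] F [-0.7  0.4 -0.5] w 0.587
units [0.017 1.831 0.074] turn -0.0 dist mm 458
[array([276., 213.]), array([276., 230.]), array([329.,  73.])]
```

View pics/w8.png

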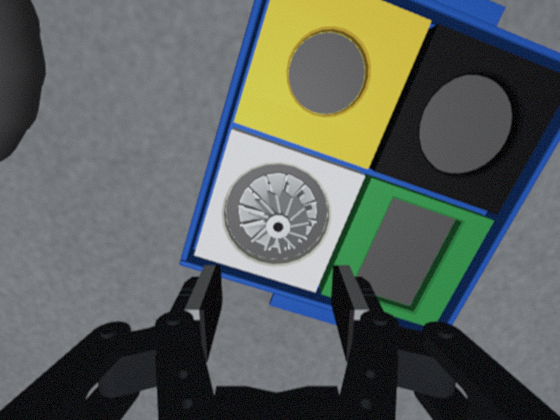

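Emit:
{"op": "play_rows", "data": {"deltas": [[0,0.915,0.037,0],[0,0.915,0.037,0],[0,0.915,0.037,0],[0,0.915,0.037,0],[0,0.915,0.037,0],[0,0.915,0.037,0],[0,0.915,0.037,0]], "jaw": 1}}

```text
time_s: 10.55
ee_pos: [0.5216, 0.1428, 0.1196]
ee_rot: [1.848, 1.564, -1.054]
contact_force: [-0.2, 0.8, 0.6]
grip_width: 1.001
```

Emit:
{"op": "play_rows", "data": {"deltas": [[0,0.915,0.037,0],[0,0.915,0.037,0],[0,0.915,0.037,0],[0,0.915,0.037,0],[0,0.915,0.037,0],[0,0.915,0.037,0],[0,0.915,0.037,0],[0,0.915,0.037,0]]}}

```text
time_s: 11.22
ee_pos: [0.5662, -0.0818, 0.1195]
ee_rot: [1.432, 1.566, -1.472]
contact_force: [0.2, 1.3, -0.9]
grip_width: 1.001
```

```bash
python3 -c "
from h import *
to(.5699,-.077,.011)
p=cam('wrist');cv2.imwrite('pics/w9.png',p['pixels'])
print([np.round(pr(p,q)) for q in ([.5699,-.077,.04],)])"
```

```text
t 11.22 at [ 0.5662 -0.0818  0.1195] tool y ang -76.4 down [ 0.    -0.005 -1.   ] j [-0.24  0.05  1.93 -0.    1.17  1.1 ] F [ 0.2  1.3 -0.9] w 1.001
units [ 0.434 -0.017 -0.019] turn -0.0 dist mm 109
[array([268., 215.])]
```

View pics/w9.png

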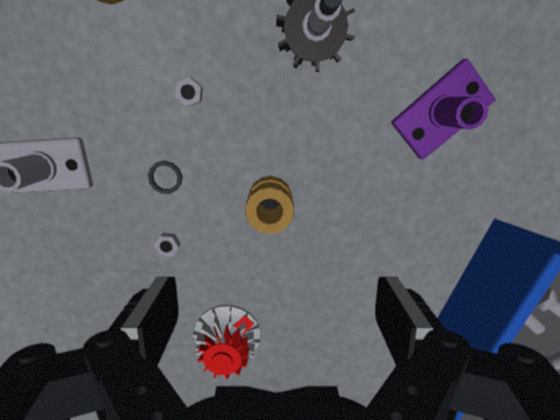

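```bash
python3 -c "
from h import *
p=cam('wrist');print(w(p,(270,210.5),.04)); to(.573,-.078,.0065)
M=p['tool_from_camera'];p['R'],p['t']=M[:3,:3],M[:3,3]
for x in (0,-.004,-.008,-.013): print(x,[np.round(pr(p,[x,s*.021,z]),0) for s in (-1,1) for z in (-.011,.011)])"
```

```text
[ 0.57348339 -0.07650744  0.04      ]
t 11.32 at [ 0.5661 -0.0803  0.1198] tool y ang -76.2 down [ 0.001 -0.005 -1.   ] j [-0.23  0.05  1.93 -0.    1.17  1.1 ] F [-0.3  0.6  0. ] w 1.001
units [ 0.453 -0.005 -0.029] turn -0.0 dist mm 114
0 [array([227., 259.]), array([229., 301.]), array([320., 259.]), array([318., 301.])]
-0.004 [array([226., 263.]), array([228., 306.]), array([321., 263.]), array([319., 306.])]
-0.008 [array([225., 267.]), array([227., 311.]), array([322., 267.]), array([320., 311.])]
-0.013 [array([223., 272.]), array([225., 317.]), array([323., 272.]), array([321., 317.])]
```

```bash
python3 -c "
import cv2
im=cv2.imread('pics/w3.png')[230:400,150:410];cv2.imwrite('pics/w3c.png',cv2.resize(im,None,fx=3,fy=3))"
```

```text
(no output)
```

View pics/w3c.png

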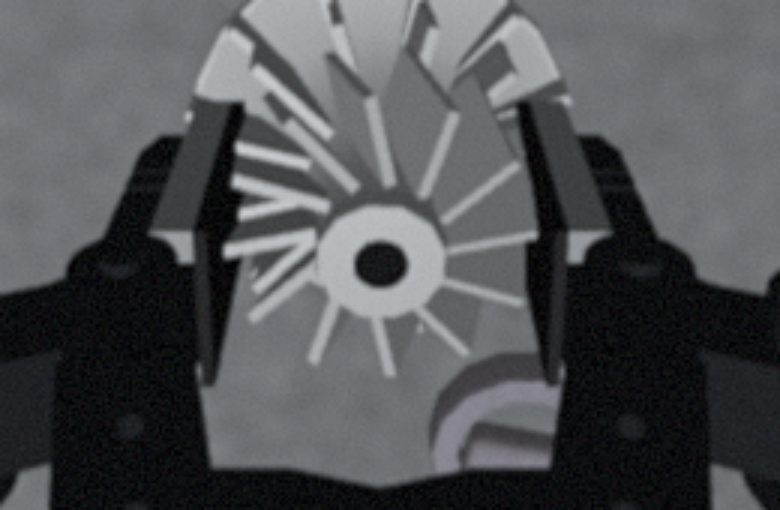

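Emit:
{"op": "play_rows", "data": {"deltas": [[0,-0.005,-0.029,0],[0.1,-0.005,-0.029,0],[0.25,-0.005,-0.029,0],[0.36,-0.005,-0.029,0],[0.42,-0.005,-0.029,0],[0.44,-0.005,-0.029,0],[0.44,-0.005,-0.029,0],[0.44,-0.005,-0.029,0]]}}

```text
time_s: 11.98
ee_pos: [0.5737, -0.0771, 0.0106]
ee_rot: [1.717, 1.566, -1.183]
contact_force: [1.0, -0.2, -0.6]
grip_width: 1.0
```

Emit:
{"op": "play_rows", "data": {"deltas": [[0,0,0,0],[0,0,0,0],[0,0,0,0],[0,0,0,0],[0,0,0,0],[0,0,0,0],[0,0,0,0],[0,0,0,0],[0,0,0,0]], "jaw": -1}}

```text
time_s: 12.73
ee_pos: [0.5746, -0.0771, 0.0118]
ee_rot: [1.981, 1.565, -0.919]
contact_force: [-1.3, 0.9, 5.7]
grip_width: 0.381
```

```bash
python3 -c "
from h import *
to(.5796,.3597,.1)
p=cam('wrist');cv2.imwrite('pics/w10.png',p['pixels'])"
```

```text
t 12.73 at [ 0.5746 -0.0771  0.0118] tool y ang -76.2 down [ 0.004 -0.005 -1.   ] j [-0.22  0.21  1.96 -0.    0.97  1.11] F [-1.3  0.9  5.7] w 0.381
units [-0.361 -1.69  -0.438] turn -0.0 dist mm 446
```

View pics/w10.png

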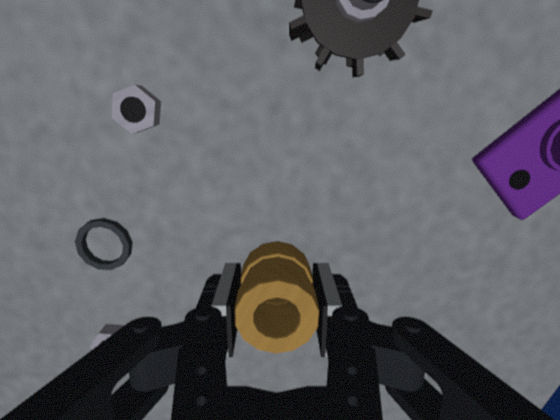

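Emit:
{"op": "play_rows", "data": {"deltas": [[-0.03,0,0,0],[-0.1,0,0,0],[-0.18,0,0,0],[-0.27,0,0,0],[-0.34,-0.02,-0.005,0],[-0.36,-0.07,-0.018,0],[-0.36,-0.15,-0.039,0],[-0.36,-0.25,-0.065,0],[-0.36,-0.35,-0.091,0],[-0.36,-0.45,-0.117,0],[-0.36,-0.55,-0.143,0],[-0.36,-0.65,-0.168,0]]}}

```text
time_s: 13.78
ee_pos: [0.5749, 0.0929, 0.0996]
ee_rot: [1.62, 1.566, -1.279]
contact_force: [1.0, 0.5, -1.9]
grip_width: 0.382
```

```bash
python3 -c "
from h import *
to(.5796,.3597,.1)"
```

```text
t 13.78 at [0.5749 0.0929 0.0996] tool y ang -76.2 down [ 0.001 -0.005 -1.   ] j [ 0.07  0.09  1.91 -0.01  1.13  1.4 ] F [ 1.   0.5 -1.9] w 0.382
units [-0.007 -1.032 -0.274] turn -0.0 dist mm 267
```

Emit:
{"op": "play_rows", "data": {"deltas": [[0,-0.1,-0.027,0],[0,-0.2,-0.053,0],[0,-0.3,-0.08,0],[0,-0.4,-0.106,0],[0,-0.5,-0.133,0],[0,-0.6,-0.16,0],[0,-0.7,-0.186,0],[0,-0.8,-0.212,0],[0,-0.9,-0.24,0],[0,-0.97,-0.257,0],[0,-1.0,-0.266,0],[0,-1.0,-0.266,0]]}}

```text
time_s: 14.78
ee_pos: [0.5788, 0.353, 0.0975]
ee_rot: [1.387, 1.565, -1.511]
contact_force: [0.7, -0.0, -1.3]
grip_width: 0.384
```

```bash
python3 -c "
from h import *
to(.5796,.3597,.045)"
```

```text
t 14.78 at [0.5788 0.353  0.0975] tool y ang -76.0 down [ 0.    -0.005 -1.   ] j [ 0.47  0.29  1.69 -0.01  1.16  1.8 ] F [ 0.7 -0.  -1.3] w 0.384
units [ 0.21  -0.027 -0.01 ] turn -0.0 dist mm 53
```

Emit:
{"op": "play_rows", "data": {"deltas": [[0.03,-0.02,-0.008,0],[0.08,-0.027,-0.01,0],[0.13,-0.027,-0.01,0],[0.18,-0.027,-0.01,0],[0.21,-0.027,-0.01,0],[0.21,-0.027,-0.01,0]]}}

```text
time_s: 15.28
ee_pos: [0.5776, 0.3581, 0.0409]
ee_rot: [0.776, 1.561, -2.123]
contact_force: [-0.1, -0.3, -2.2]
grip_width: 0.383
```

```bash
python3 -c "
from h import *
to(.5796,.3597,.0265)
p=cam('wrist');cv2.imwrite('pics/w11.png',p['pixels'])"
```

```text
t 15.28 at [0.5776 0.3581 0.0409] tool y ang -76.1 down [-0.005 -0.008 -1.   ] j [ 0.48  0.36  1.7  -0.01  1.08  1.81] F [-0.1 -0.3 -2.2] w 0.383
units [ 0.057 -0.005 -0.01 ] turn -0.0 dist mm 15
```

View pics/w11.png

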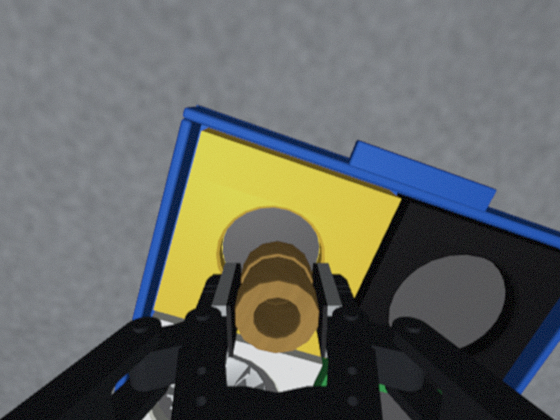

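Emit:
{"op": "play_rows", "data": {"deltas": [[0.02,-0.005,-0.01,0],[0.04,-0.005,-0.01,0],[0.055,-0.005,-0.01,0],[0.059,-0.005,-0.01,0],[0.059,-0.005,-0.01,0],[0.059,-0.005,-0.01,0]]}}

```text
time_s: 15.83
ee_pos: [0.5806, 0.3604, 0.0279]
ee_rot: [0.942, 1.563, -1.956]
contact_force: [-0.0, 0.6, -1.7]
grip_width: 0.383
```

```bash
python3 -c "
from h import *
to(.5796,.3597,.0245)
p=cam('wrist');cv2.imwrite('pics/w12.png',p['pixels'])"
```

```text
t 15.83 at [0.5806 0.3604 0.0279] tool y ang -76.1 down [-0.003 -0.007 -1.   ] j [ 0.48  0.39  1.7  -0.01  1.06  1.81] F [-0.   0.6 -1.7] w 0.383
units [0.014 0.002 0.005] turn -0.0 dist mm 4
```

View pics/w12.png

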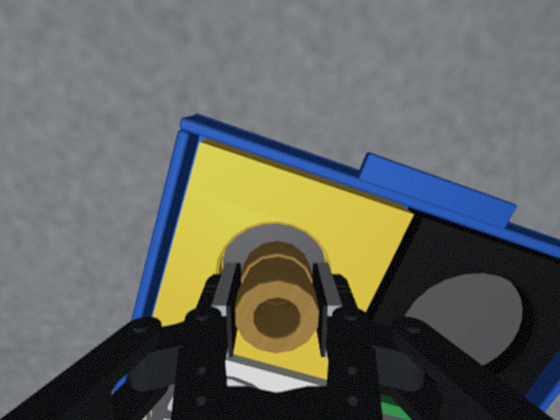

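Emit:
{"op": "play_rows", "data": {"deltas": [[0.005,0,0,0],[0.01,0,0,0],[0.013,0,0,0],[0.013,0,0,0],[0.013,0,0,0],[0.013,0,0,0]]}}

```text
time_s: 16.38
ee_pos: [0.5808, 0.3605, 0.025]
ee_rot: [0.986, 1.563, -1.913]
contact_force: [-0.0, -0.8, -1.0]
grip_width: 0.384
```

Emit:
{"op": "play_rows", "data": {"deltas": [[0.004,0,0,0],[0.006,0,0,0],[0.006,0,0,0],[0.006,0,0,0]]}}

```text
time_s: 16.72
ee_pos: [0.5809, 0.3605, 0.0249]
ee_rot: [0.97, 1.563, -1.929]
contact_force: [-3.2, -2.2, 6.0]
grip_width: 0.382
```

Emit:
{"op": "play_rows", "data": {"deltas": [[0,0,0,0],[0,0,0,0],[0,0,0,0],[0,0,0,0],[0,0,0,0]], "jaw": 0.05}}

```text
time_s: 17.13
ee_pos: [0.5809, 0.3605, 0.0247]
ee_rot: [0.963, 1.563, -1.935]
contact_force: [0.0, -0.8, -0.9]
grip_width: 0.525
```

Emit:
{"op": "play_rows", "data": {"deltas": [[-0.05,0,0,0],[-0.15,0,0,0],[-0.3,0,0,0],[-0.4,0,0,0],[-0.4,0,0,0],[-0.4,0,0,0]]}}

```text
time_s: 17.63
ee_pos: [0.5829, 0.3621, 0.1288]
ee_rot: [1.89, 1.566, -1.009]
contact_force: [0.4, 0.1, -0.5]
grip_width: 0.526
```

```bash
python3 -c "
from h import *
to(.5563,.094,.125)
p=cam('wrist');cv2.imwrite('pics/w13.png',p['pixels'])
print([np.round(pr(p,q)) for q in ([.5796,.3597,.023],[.5796,.3597,.053])])"
```

```text
t 17.63 at [0.5829 0.3621 0.1288] tool y ang -76.1 down [ 0.003 -0.004 -1.   ] j [ 0.48  0.28  1.65 -0.01  1.21  1.81] F [ 0.4  0.1 -0.5] w 0.526
units [0.02  1.015 0.362] turn -0.0 dist mm 269
[array([276., 215.]), array([276., 229.])]
```

View pics/w13.png

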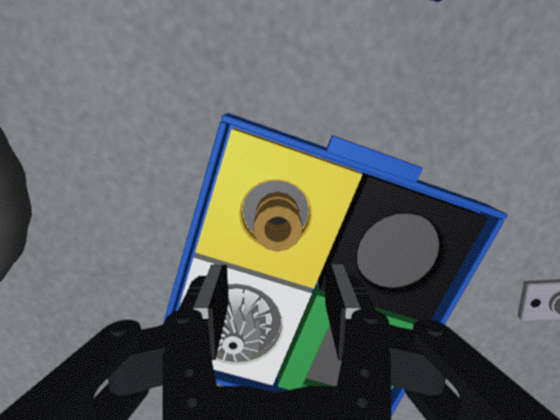

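Emit:
{"op": "play_rows", "data": {"deltas": [[0,1.0,0.362,0],[0,1.0,0.362,0],[0,1.0,0.362,0],[0,1.0,0.362,0],[0,1.0,0.362,0],[0,1.0,0.362,0],[0,1.0,0.362,0],[0,1.0,0.362,0],[0,1.0,0.362,0]], "jaw": 0.6}}

```text
time_s: 18.43
ee_pos: [0.5529, 0.0963, 0.1264]
ee_rot: [0.779, 1.564, -2.121]
contact_force: [-0.4, 0.3, 0.7]
grip_width: 0.8
```

```bash
python3 -c "
from h import *
to(.5563,.094,.016)
p=cam('wrist');cv2.imwrite('pics/w14.png',p['pixels'])
print([np.round(pr(p,q)) for q in ([.5563,.094,.044],[.5563,.094,.008])])"
```

```text
t 18.43 at [0.5529 0.0963 0.1264] tool y ang -76.2 down [-0.004 -0.006 -1.   ] j [ 0.08  0.02  1.94 -0.01  1.18  1.41] F [-0.4  0.3  0.7] w 0.8
units [ 0.442  0.01  -0.013] turn -0.0 dist mm 110
[array([278., 216.]), array([278., 201.])]
```

View pics/w14.png

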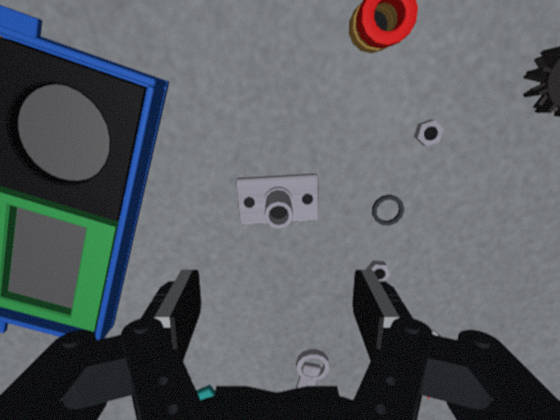

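```bash
python3 -c "
from h import *
p=cam('wrist')
a=w(p,(249,202),.008);b=w(p,(307,199),.008);d=b-a;print('plate',np.degrees(np.arctan2(d[1],d[0])),np.linalg.norm(d),(a+b)/2)
print('stub',w(p,(278,212),.044))
"; python3 -c "
import cv2
im=cv2.imread('pics/w14.png');cv2.imwrite('pics/w14g.png',cv2.resize(im[180:340,0:180],None,fx=4,fy=4))
cv2.imwrite('pics/w14f.png',cv2.resize(im[160:240,220:340],None,fx=6,fy=6))"
```

```text
plate -73.19262082140708 0.04574506860376561 [0.55733678 0.09483139 0.008     ]
stub [0.55959388 0.09575456 0.044     ]
```

View pics/w14g.png

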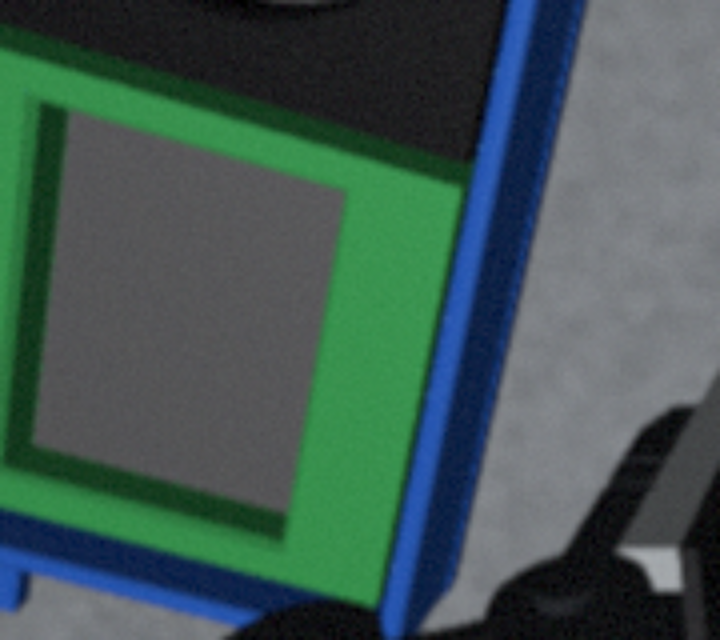

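View pics/w14f.png

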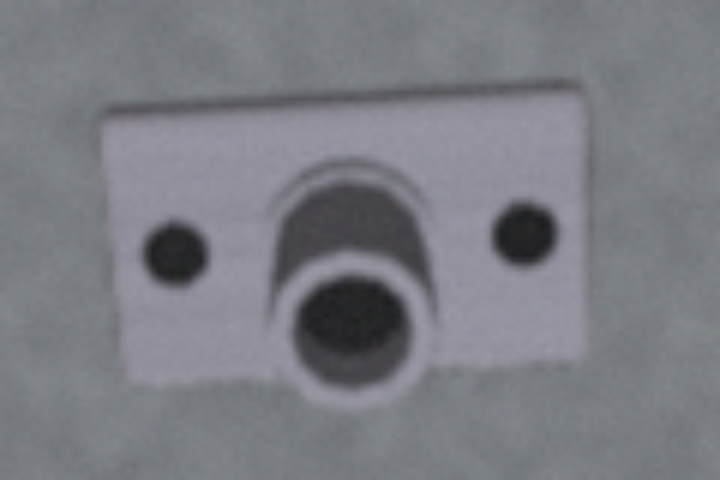

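Emit:
{"op": "play_rows", "data": {"deltas": [[0.03,0.008,-0.019,0],[0.15,0.008,-0.019,0],[0.28,0.008,-0.019,0],[0.38,0.008,-0.019,0],[0.43,0.008,-0.019,0],[0.444,0.008,-0.019,0],[0.444,0.008,-0.019,0],[0.444,0.008,-0.019,0]]}}

```text
time_s: 19.2
ee_pos: [0.5595, 0.0969, 0.017]
ee_rot: [1.202, 1.565, -1.695]
contact_force: [0.8, 0.4, 0.5]
grip_width: 0.801
```

Emit:
{"op": "play_rows", "data": {"deltas": [[0,0,0,0],[0,0,0,0],[0,0,0,0],[0,0,0,0],[0,0,0,0],[0,0,0,0],[0,0,0,0],[0,0,0,0],[0,0,0,0]], "jaw": -1}}

```text
time_s: 19.95
ee_pos: [0.5604, 0.0968, 0.0184]
ee_rot: [1.519, 1.565, -1.378]
contact_force: [-1.3, -0.3, 5.6]
grip_width: 0.216
```

```bash
python3 -c "
from h import *
to(.4649,.264,.11,68)
p=cam('wrist');cv2.imwrite('pics/w15.png',p['pixels'])
p['pixels'];"
```

```text
t 19.95 at [0.5604 0.0968 0.0184] tool y ang -76.0 down [ 0.001 -0.006 -1.   ] j [ 0.08  0.18  1.98 -0.01  0.98  1.41] F [-1.3 -0.3  5.6] w 0.216
units [-0.371 -0.739  0.209] turn -0.756 dist mm 213
```

View pics/w15.png

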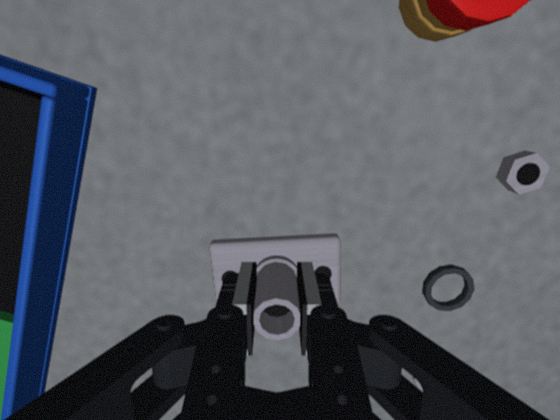

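Emit:
{"op": "play_rows", "data": {"deltas": [[-0.03,0,0,0],[-0.1,0,0,0],[-0.18,0,0,0],[-0.27,0,0,0],[-0.34,0,0,0],[-0.37,-0.03,0.009,-0.05],[-0.37,-0.1,0.028,-0.1],[-0.37,-0.18,0.051,-0.16],[-0.37,-0.26,0.074,-0.22],[-0.37,-0.34,0.096,-0.28],[-0.37,-0.42,0.119,-0.34],[-0.37,-0.5,0.142,-0.4]]}}

```text
time_s: 21.0
ee_pos: [0.4944, 0.2107, 0.1098]
ee_rot: [0.709, 1.565, -1.556]
contact_force: [-0.6, -0.1, -1.8]
grip_width: 0.22
```

```bash
python3 -c "
from h import *
to(.465,.265,.1)"
```

```text
t 21.0 at [0.4944 0.2107 0.1098] tool y ang -39.7 down [ 0.    -0.006 -1.   ] j [ 0.31 -0.01  2.01 -0.01  1.15  1.  ] F [-0.6 -0.1 -1.8] w 0.22
units [ 0.038 -0.23  -0.092] turn -0.0 dist mm 63
```

Emit:
{"op": "play_rows", "data": {"deltas": [[0,-0.05,-0.02,-0.06],[0,-0.11,-0.044,-0.12],[0,-0.17,-0.068,-0.18],[0,-0.22,-0.088,-0.24],[0,-0.23,-0.092,-0.3],[0,-0.23,-0.092,-0.345],[0,-0.23,-0.092,-0.351],[0,-0.23,-0.092,-0.351]]}}

```text
time_s: 21.67
ee_pos: [0.4645, 0.265, 0.1092]
ee_rot: [0.046, 1.565, -1.668]
contact_force: [-0.0, -0.4, -1.7]
grip_width: 0.214
```

```bash
python3 -c "
from h import *
to(.465,.265,.055)
p=cam('wrist');cv2.imwrite('pics/w16.png',p['pixels'])
print(pr(p,[.4649,.264,.023]))"
```

```text
t 21.67 at [0.4645 0.265  0.1092] tool y ang -8.2 down [-0.001 -0.006 -1.   ] j [ 0.42 -0.02  2.01 -0.01  1.15  0.57] F [-0.  -0.4 -1.7] w 0.214
units [ 0.217  0.002 -0.002] turn -0.0 dist mm 54
[276.62966765 217.51877554]
```

View pics/w16.png

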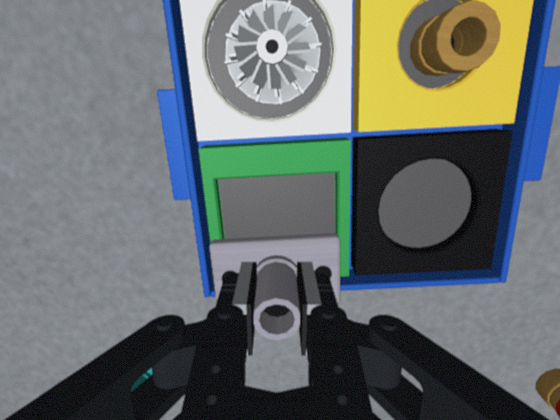

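Emit:
{"op": "play_rows", "data": {"deltas": [[0.04,0,0,0],[0.1,0,0,0],[0.16,0,0,0],[0.22,0,0,0],[0.26,0,0,0],[0.285,0,0,0],[0.295,0,0,0],[0.295,0,0,0],[0.295,0,0,0]]}}

```text
time_s: 22.47
ee_pos: [0.4651, 0.2646, 0.036]
ee_rot: [0.218, 1.565, -1.497]
contact_force: [0.5, 0.1, -1.1]
grip_width: 0.214
```

```bash
python3 -c "
from h import *
to(.465,.265,.031)
p=cam('wrist');cv2.imwrite('pics/w17.png',p['pixels'])"
```

```text
t 22.47 at [0.4651 0.2646 0.036 ] tool y ang -8.3 down [ 0.    -0.006 -1.   ] j [ 0.42  0.08  2.05 -0.01  1.01  0.57] F [ 0.5  0.1 -1.1] w 0.214
units [ 0.02  -0.001 -0.002] turn -0.0 dist mm 5
```

View pics/w17.png

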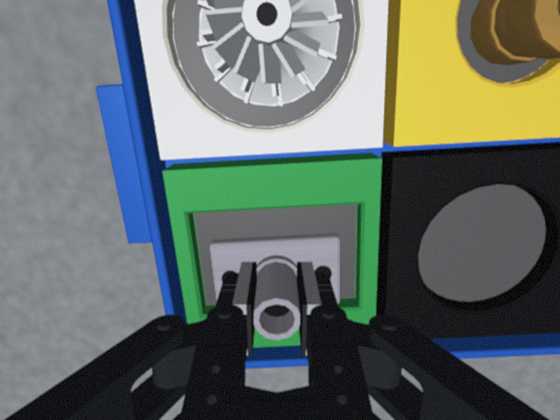

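Emit:
{"op": "play_rows", "data": {"deltas": [[0.006,0.005,0,0],[0.011,0.007,0,0],[0.016,0.007,0,0],[0.019,0.007,0,0],[0.019,0.007,0,0],[0.019,0.007,0,0]]}}

```text
time_s: 23.02
ee_pos: [0.467, 0.2644, 0.0316]
ee_rot: [0.304, 1.565, -1.411]
contact_force: [0.2, 0.3, -1.1]
grip_width: 0.213
```

Emit:
{"op": "play_rows", "data": {"deltas": [[0.004,0,0,0],[0.006,0,0,0],[0.006,0,0,0],[0.006,0,0,0]]}}

```text
time_s: 23.35
ee_pos: [0.467, 0.2644, 0.0314]
ee_rot: [0.169, 1.565, -1.545]
contact_force: [-5.0, -2.4, 8.1]
grip_width: 0.214
```

Emit:
{"op": "play_rows", "data": {"deltas": [[0,0,0,0],[0,0,0,0],[0,0,0,0],[0,0,0,0],[0,0,0,0]], "jaw": -0.1}}

```text
time_s: 23.77
ee_pos: [0.467, 0.2644, 0.0312]
ee_rot: [0.146, 1.565, -1.569]
contact_force: [0.3, -1.0, -0.7]
grip_width: 0.451
```

Emit:
{"op": "play_rows", "data": {"deltas": [[-0.05,0,0,0],[-0.15,0,0,0],[-0.3,0,0,0],[-0.45,0,0,0],[-0.6,0,0,0],[-0.6,0,0,0],[-0.6,0,0,0]]}}

```text
time_s: 24.35
ee_pos: [0.469, 0.2662, 0.186]
ee_rot: [1.341, 1.563, -0.374]
contact_force: [-0.2, -0.5, -0.2]
grip_width: 0.444
```

```bash
python3 -c "
from h import *
to(.69,-.0783,.2)
p=cam('wrist');cv2.imwrite('pics/w18.png',p['pixels'])"
```

```text
t 24.35 at [0.469  0.2662 0.186 ] tool y ang -8.3 down [ 0.007 -0.003 -1.   ] j [ 0.42 -0.09  1.95 -0.01  1.28  0.57] F [-0.2 -0.5 -0.2] w 0.444
units [-0.046  1.073  1.237] turn -0.0 dist mm 410
```

View pics/w18.png

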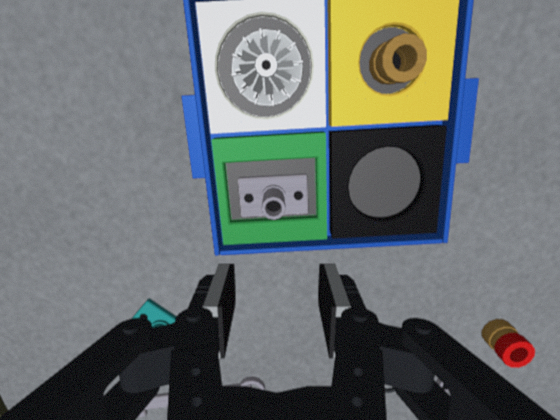

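Emit:
{"op": "play_rows", "data": {"deltas": [[-0.02,0.537,0.618,0],[-0.02,0.537,0.618,0],[-0.02,0.537,0.618,0],[-0.02,0.537,0.618,0],[-0.02,0.537,0.618,0],[-0.02,0.537,0.618,0],[-0.02,0.537,0.618,0]], "jaw": 0.3}}

```text
time_s: 24.98
ee_pos: [0.5779, 0.0916, 0.1872]
ee_rot: [-0.049, 1.566, -1.767]
contact_force: [0.2, 0.3, -0.3]
grip_width: 0.653
```

Emit:
{"op": "play_rows", "data": {"deltas": [[-0.02,0.537,0.618,0],[-0.02,0.537,0.618,0],[-0.02,0.537,0.618,0],[-0.02,0.537,0.618,0],[-0.02,0.537,0.618,0],[-0.02,0.537,0.618,0],[-0.02,0.537,0.618,0],[-0.02,0.537,0.618,0]]}}

```text
time_s: 25.65
ee_pos: [0.687, -0.0796, 0.1913]
ee_rot: [-0.663, 1.565, -2.381]
contact_force: [0.5, 0.8, -0.2]
grip_width: 0.653
```

```bash
python3 -c "
from h import *
to(.69,-.0783,.16)
p=cam('wrist');cv2.imwrite('pics/w19.png',p['pixels'])
print([np.round(pr(p,[.69,-.0783,z])) for z in (.024,.09)])"
```

```text
t 25.65 at [ 0.687  -0.0796  0.1913] tool y ang -8.4 down [-0.004 -0.004 -1.   ] j [-0.19  0.24  1.59 -0.    1.32 -0.04] F [ 0.5  0.8 -0.2] w 0.653
units [ 0.125  0.012 -0.007] turn -0.0 dist mm 31
[array([280., 186.]), array([280., 208.])]
```

View pics/w19.png

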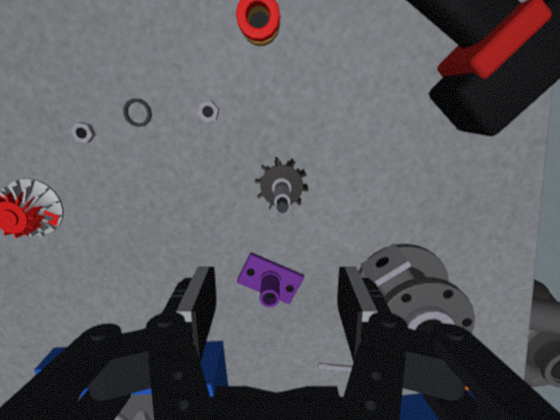

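Emit:
{"op": "play_rows", "data": {"deltas": [[0.1,0.018,-0.006,0],[0.22,0.018,-0.006,0],[0.34,0.018,-0.006,0],[0.46,0.018,-0.006,0],[0.55,0.018,-0.006,0],[0.6,0.018,-0.006,0],[0.625,0.018,-0.006,0],[0.625,0.018,-0.006,0],[0.625,0.018,-0.006,0]]}}

```text
time_s: 26.45
ee_pos: [0.6918, -0.0784, 0.0369]
ee_rot: [-0.188, 1.566, -1.903]
contact_force: [0.1, 0.8, 1.0]
grip_width: 0.654
```

```bash
python3 -c "
from h import *
to(.691,-.0783,.035)
p=cam('wrist');cv2.imwrite('pics/w20.png',p['pixels'])"
```

```text
t 26.45 at [ 0.6918 -0.0784  0.0369] tool y ang -8.3 down [-0.001 -0.004 -1.   ] j [-0.19  0.4   1.67 -0.01  1.08 -0.04] F [0.1 0.8 1. ] w 0.654
units [ 0.007 -0.003  0.   ] turn -0.0 dist mm 2
```

View pics/w20.png

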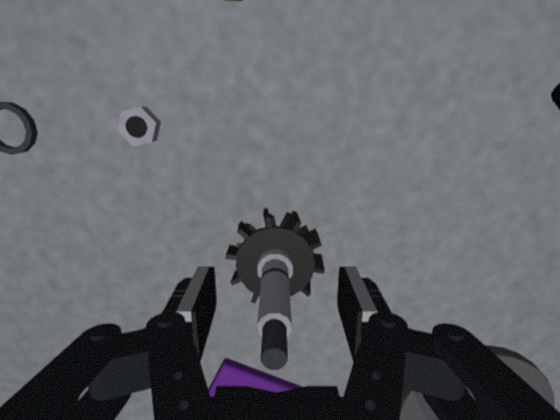

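Emit:
{"op": "play_rows", "data": {"deltas": [[0,0,0,0],[0,0,0,0],[0,0,0,0],[0,0,0,0],[0,0,0,0],[0,0,0,0],[0,0,0,0],[0,0,0,0],[0,0,0,0]], "jaw": -1, "grip_force": 60}}

```text
time_s: 27.25
ee_pos: [0.6927, -0.0788, 0.0387]
ee_rot: [0.241, 1.566, -1.475]
contact_force: [-2.7, 0.5, 4.9]
grip_width: 0.134
```

```bash
python3 -c "
from h import *
to(.5692,.2536,.14)
p=cam('wrist');cv2.imwrite('pics/w21.png',p['pixels'])"
```

```text
t 27.25 at [ 0.6927 -0.0788  0.0387] tool y ang -8.3 down [ 0.    -0.005 -1.   ] j [-0.19  0.4   1.67 -0.01  1.08 -0.04] F [-2.7  0.5  4.9] w 0.134
units [-0.412 -0.681 -1.242] turn -0.0 dist mm 369
```

View pics/w21.png

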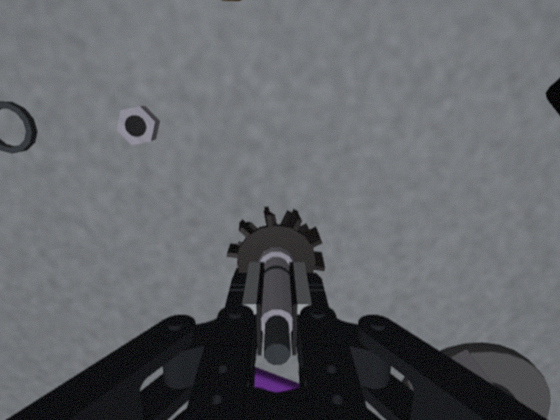

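Emit:
{"op": "play_rows", "data": {"deltas": [[-0.03,0,0,0],[-0.09,0,0,0],[-0.16,0,0,0],[-0.24,0,0,0],[-0.32,0,0,0],[-0.38,-0.01,-0.02,0],[-0.4,-0.03,-0.06,0],[-0.4,-0.065,-0.12,0],[-0.4,-0.105,-0.19,0],[-0.4,-0.145,-0.265,0],[-0.4,-0.185,-0.34,0],[-0.4,-0.225,-0.41,0]]}}

```text
time_s: 28.3
ee_pos: [0.6493, 0.0339, 0.1358]
ee_rot: [-0.579, 1.565, -2.295]
contact_force: [0.1, -0.1, -3.3]
grip_width: 0.133
```

```bash
python3 -c "
from h import *
to(.5692,.2536,.14)"
```

```text
t 28.3 at [0.6493 0.0339 0.1358] tool y ang -8.3 down [-0.004 -0.004 -1.   ] j [-0.03  0.2   1.73 -0.    1.21  0.12] F [ 0.1 -0.1 -3.3] w 0.133
units [-0.019 -0.444 -0.824] turn -0.0 dist mm 234
```

Emit:
{"op": "play_rows", "data": {"deltas": [[0,-0.04,-0.075,0],[0,-0.08,-0.15,0],[0,-0.12,-0.224,0],[0,-0.16,-0.298,0],[0,-0.2,-0.372,0],[0,-0.24,-0.446,0],[0,-0.28,-0.52,0],[0,-0.32,-0.594,0],[0,-0.36,-0.668,0],[0,-0.4,-0.742,0],[0,-0.43,-0.8,0],[0,-0.444,-0.824,0]]}}

```text
time_s: 29.3
ee_pos: [0.5659, 0.2563, 0.1331]
ee_rot: [-0.926, 1.562, -2.638]
contact_force: [0.0, 0.0, -3.2]
grip_width: 0.137
```

```bash
python3 -c "
from h import *
to(.5692,.2536,.08)"
```

```text
t 29.3 at [0.5659 0.2563 0.1331] tool y ang -8.1 down [-0.008 -0.004 -1.   ] j [ 0.34  0.15  1.8  -0.    1.21  0.48] F [ 0.   0.  -3.2] w 0.137
units [0.212 0.016 0.008] turn -0.0 dist mm 53
```

Emit:
{"op": "play_rows", "data": {"deltas": [[0.03,0.01,0.008,0],[0.08,0.016,0.008,0],[0.14,0.016,0.008,0],[0.19,0.016,0.008,0],[0.23,0.016,0.008,0],[0.25,0.016,0.008,0],[0.25,0.016,0.008,0],[0.25,0.016,0.008,0]]}}

```text
time_s: 29.97
ee_pos: [0.5691, 0.2531, 0.0702]
ee_rot: [-0.931, 1.562, -2.644]
contact_force: [0.7, 1.0, -3.9]
grip_width: 0.134
```

```bash
python3 -c "
from h import *
to(.5692,.2536,.055)
p=cam('wrist');cv2.imwrite('pics/w22.png',p['pixels'])"
```

```text
t 29.97 at [0.5691 0.2531 0.0702] tool y ang -8.1 down [-0.008 -0.004 -1.   ] j [ 0.33  0.22  1.83 -0.    1.1   0.48] F [ 0.7  1.  -3.9] w 0.134
units [ 0.061  0.    -0.002] turn -0.0 dist mm 15
```

View pics/w22.png

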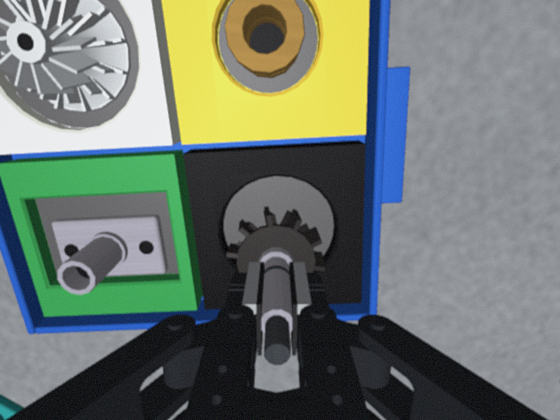

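Emit:
{"op": "play_rows", "data": {"deltas": [[0.02,0,0,0],[0.04,0,0,0],[0.055,0,0,0],[0.063,0,0,0],[0.065,0,0,0],[0.065,0,0,0],[0.065,0,0,0]]}}

```text
time_s: 30.6
ee_pos: [0.5696, 0.2534, 0.0548]
ee_rot: [-0.898, 1.563, -2.611]
contact_force: [-0.6, 0.4, -3.2]
grip_width: 0.135
```

```bash
python3 -c "
from h import *
to(.5692,.2536,.052)
p=cam('wrist');cv2.imwrite('pics/w23.png',p['pixels'])"
```

```text
t 30.6 at [0.5696 0.2534 0.0548] tool y ang -8.1 down [-0.006 -0.004 -1.   ] j [ 0.33  0.24  1.84 -0.    1.08  0.48] F [-0.6  0.4 -3.2] w 0.135
units [ 0.011 -0.002 -0.001] turn -0.0 dist mm 3
```

View pics/w23.png

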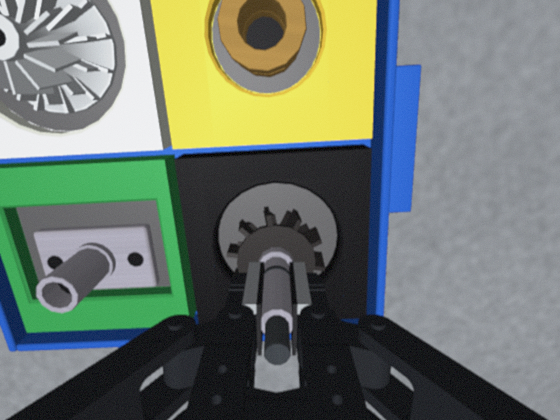

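Emit:
{"op": "play_rows", "data": {"deltas": [[0.004,0,0,0],[0.008,0,0,0],[0.012,0,0,0],[0.012,0,0,0],[0.012,0,0,0]]}}

```text
time_s: 31.07
ee_pos: [0.5697, 0.2534, 0.052]
ee_rot: [-0.892, 1.563, -2.605]
contact_force: [-0.4, -1.1, -4.0]
grip_width: 0.135
```

Emit:
{"op": "play_rows", "data": {"deltas": [[0.004,0,0,0],[0.006,0,0,0],[0.006,0,0,0],[0.006,0,0,0]]}}

```text
time_s: 31.4
ee_pos: [0.5698, 0.2536, 0.0519]
ee_rot: [-0.903, 1.563, -2.616]
contact_force: [-4.5, -1.7, 4.8]
grip_width: 0.133
```

Emit:
{"op": "play_rows", "data": {"deltas": [[0,0,0,0],[0,0,0,0],[0,0,0,0],[0,0,0,0],[0,0,0,0]], "jaw": -0.2}}

```text
time_s: 31.82
ee_pos: [0.57, 0.2536, 0.0518]
ee_rot: [-0.893, 1.564, -2.605]
contact_force: [0.4, -0.6, -0.7]
grip_width: 0.398
```

Emit:
{"op": "play_rows", "data": {"deltas": [[-0.05,0,0,0],[-0.15,0,0,0],[-0.3,0,0,0],[-0.45,0,0,0],[-0.6,0,0,0],[-0.6,0,0,0],[-0.6,0,0,0],[-0.6,0,0,0]]}}

```text
time_s: 32.48
ee_pos: [0.5709, 0.2541, 0.2025]
ee_rot: [-0.863, 1.565, -2.576]
contact_force: [-0.7, -0.0, 0.4]
grip_width: 0.403
```

```bash
python3 -c "
from h import *
to(.4692,.1536,.2)
p=cam('wrist');cv2.imwrite('pics/w24.png',p['pixels'])
p=cam('scene');crop(p,'s3.png',(350,215),100,4)
for n,X in dict(rejw=[.4375,-.0694,.002],rejb=[.6894,.0595,.04]).items(): print(n,pr(p,X))"
```

```text
t 32.48 at [0.5709 0.2541 0.2025] tool y ang -8.1 down [-0.005 -0.003 -1.   ] j [ 0.33  0.09  1.73 -0.    1.32  0.48] F [-0.7 -0.   0.4] w 0.403
units [ 0.013 -0.346  0.455] turn -0.0 dist mm 143
rejw [250.45605953 211.20827503]
rejb [351.73955384 254.75579662]
```

View pics/w24.png

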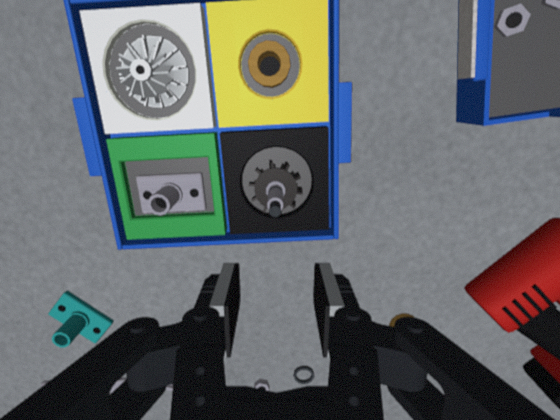

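View pics/s3.png

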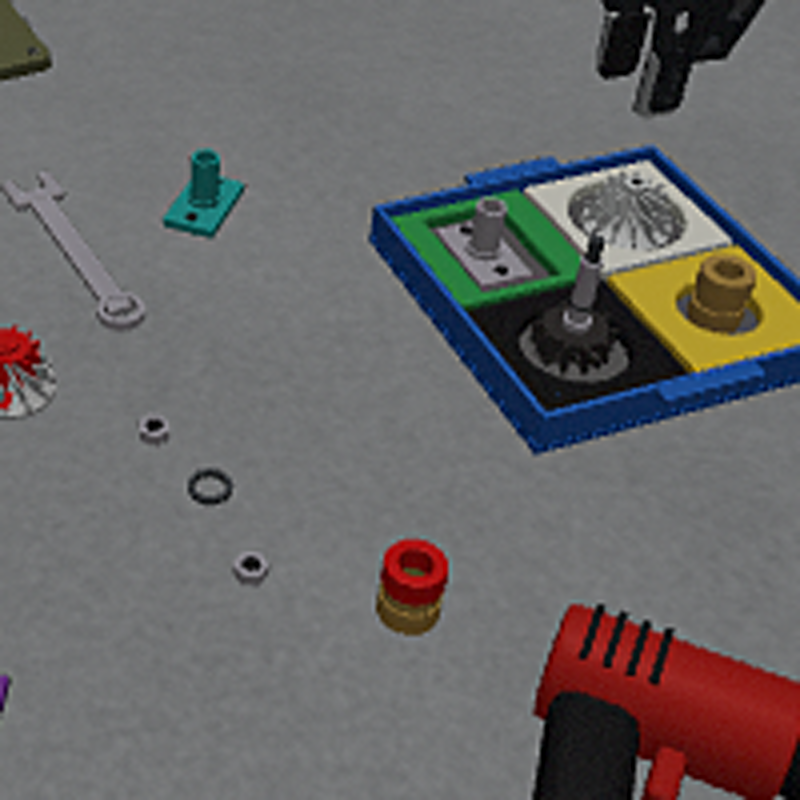

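```bash
python3 -c "
from h import *
p=cam('scene');c=(350,215)
off=np.array([250,115])
for z in (.037,.043,.103): print(z,(pr(p,[.5695,.2536,z])-off)*4)
for z in (.021,.057): print('stub',z,(pr(p,[.466,.264,z])-off)*4)
crop(p,'s4.png',(395,195),22,16)
q=cam('wrist')
for z in (.013,.037,.043,.103): print(z,pr(q,[.5695,.2536,z]))
crop(q,'w25.png',(275,190),40,9)
"
```

```text
0.037 [571.52367786 325.94837449]
0.043 [573.40569719 318.41706993]
0.103 [593.14544759 239.4242188 ]
stub 0.021 [484.74655671 248.50653286]
stub 0.057 [493.25038196 204.32457237]
0.013 [277.37674314 182.69301431]
0.037 [277.22369487 188.91466334]
0.043 [277.18189357 190.61395084]
0.103 [276.65950591 211.84981796]
```

View pics/s4.png

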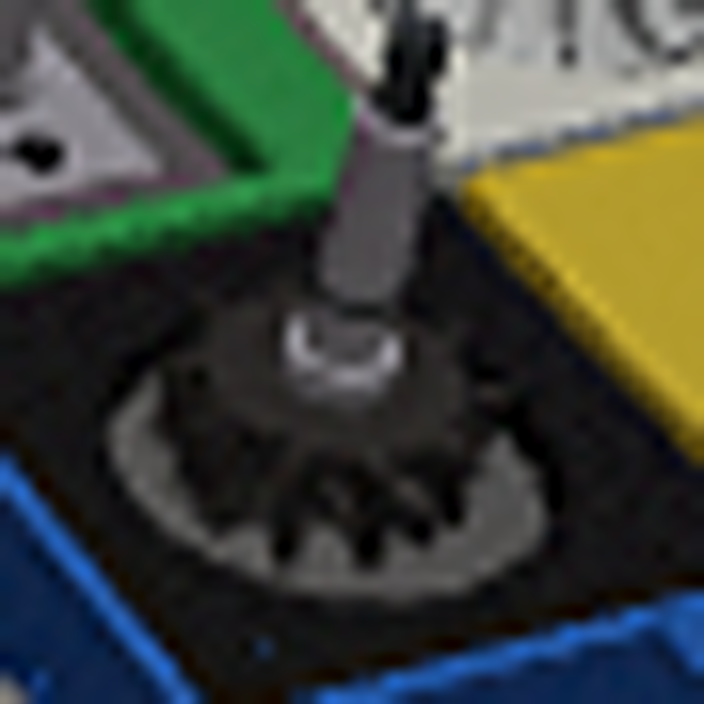

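View pics/w25.png

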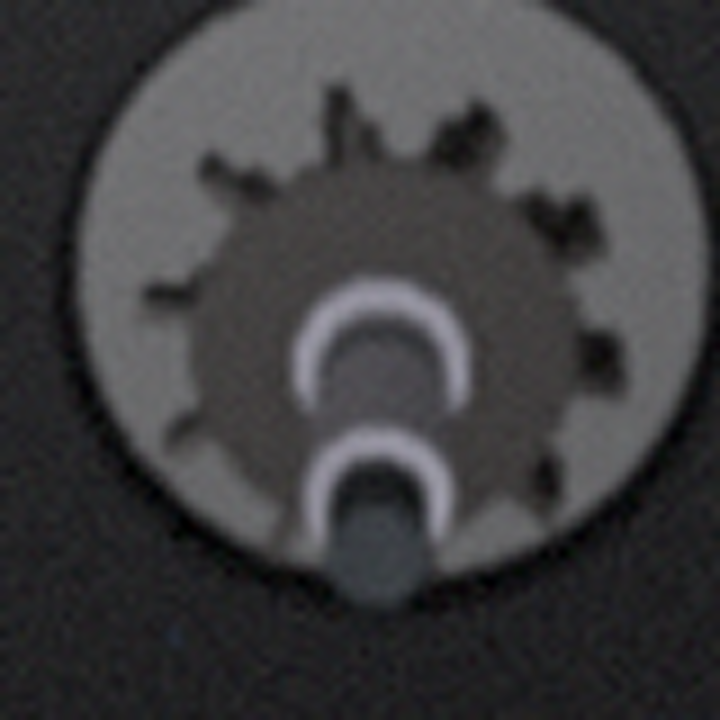

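```bash
python3 -c "
from cell import bot
print(bot.hand_in(), bot.sense()['time_s'])"
```

```text
the job is handed in; nothing more can be done
the job is handed in; nothing more can be done
```

The kit is made up and handed in at about 33 s of the 104 s allowed. The wheel is in the white nest, the bush in yellow, the flange (stub up) in green and the shaft-and-wheel in black.

- **Placing:** I lowered each part until the wrist force showed light contact with the pocket floor (about 5–8 N upward), then released it and backed off straight up. Nothing was dropped.
- **Last pictures:** The final wrist and scene views show all four parts inside their pockets. By eye they are within a few mm of centre.
- **Shaft:** It looked tilted in the scene picture, but the lean matches how that camera projects a true vertical at that spot, so it stands upright.
- **Rejects:** In the last scene picture the red bush lies where it was to within about 1–2 mm. The red wheel was only partly in the crop, but what shows is unmoved, and the gripper never went down near it.
- **Disagreement:** Before the grasps, the wrist view put the bush and the flange stub about 3 mm farther out in x than the top camera did. I took values between the two for the grasps; this is well inside the 14 mm tolerance.

At hand-in the gripper stood clear, with the fingertips about 0.1 m above the shaft tip. The hand-in reported no verdict.

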